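Thread chocolate rings onto the spit

ROBOT

A 6-joint arm with a two-finger parallel gripper is mounted at the origin on the work surface. World frame = base frame: x ahead of the robot, y to its left, z up, the work surface at z = 0. Lengths are in m, angles in rad, forces in N, time in s.
With the tool pointing down it reaches from about 0.425 to 0.95 m from the base axis. Payload 3.5 kg.
Tool frame: the origin (TCP) lies midway between the tips of the shut fingers; the grasp point (between the pads) lies grasp_offset behind it (grasp_offset is the distance from the TCP to the grasp point, in m); z points along the fingers, y is the direction in which the jaws open and shut (so a half turn about z gives the same grasp; the last joint's range is limited). The gripper opens to 85 mm and grips with 20 to 120 N. Pads are 22 mm wide; open, the fingers measure 114 mm over their backs; the gripper's body (76 mm by 85 mm) begins 54 mm behind the grasp point. The pads swing forward as they close: fully open they stand 13 mm farther back than shut.
Start: joints at [1.15, 0.286, 1.577, -0, 1.279, -0.15], TCP at [0.181, 0.65, 0.231] pointing down, gripper open.
Joint ranges: [-2.77, 2.77], [-0.9, 2.22], [0.21, 2.48], [-1.53, 4.67], [0.24, 2.81], [-2.84, 2.84]. Speed limits (rad/s): [2.79, 2.79, 3.14, 3.14, 3.14, 3.14].

INTERFACE

Orientations are given as a unit quaternion [x, y, z, w].
In Python, from plant import * gives the robot as it stands.
- The arm moves only by the tool jog_arm, never from a script. Its argument "targets" is text: rows parted by semicolons, each of 7 numbers parted by spaces: the shift along the world's x, y, z in mm, then the turn, a rotation vector about the world's x, y, z in degrees, then the gripper's target within -1 to 1 (fully open at 1, half-way at 0, shut at -1). A call has 1 to 10 rows; each row shifts and turns the pose as measured when the row begins; what a row does not reach is not made up. A row lasts 1/12 s, in which the tool goes at most 41.7 mm and 7.16 degrees, less where a joint would pass 70% of its speed; a pose out of reach is approached as far as the arm can. A call with a gripper value outside its range is refused whole. The fingers move at their own pace and stop on an object; "force" is the grip in N (left out, the last holds). Time passes only in rows, so rows that do not move let the fingers close. It gives the time, the measured TCP pose, the force and the opening at its end, in the units of the state.
- get_state(): the state, without advancing time (a new reading comes with each control period).
- read_camera(name): name is "side" or "top"; returns a dict with "pixels" (384x512x3 uint8, blue, green, red), "mtx" (3x3 intrinsics, pixels), "world_from_camera" (4x4, takes a point from camera to world coordinates). Camera axes: x right, y up, looking along -z (the intrinsics and any distortion apply to the point x, -y, -z); pixel columns grow to the right and rows downward; lengths in m; the calibration is good to about 2 mm. A picture is of the moment at which its call begins. There is no depth.
- sign_off(): hands the job in, once; it reports no verdict.
Trained networks look in a picture, given as the dict that the camera call returned (one of the last four; its "shot" number tells which), for a name from the list of things; names that differ only in an ending like _2 or _b are one class to them, and where a whole thing is asked for, a point or a joint stands for the part that bears it (a point fixed in the world has none). Each returns a list of dicts, best first, with "p" (0 to 1); they miss things now and then, are a little off and sometimes report something else, mostly with a low value. They report only what shows in the picture. A call takes as long as a camera call. They do not tell look-alikes from the thing itself.
- spot_in(target, picture): "uv" ([column, row] in pixels, amid what is visible of it).
- silhouettes(target, picture): "mask" (384x512 bool, what is visible of it) and "uv" ([column, row] in pixels, amid what is visible of it).
- mark_of(target, picture): "uv" ([column, row] in pixels: a listed point, or the origin of a listed thing).
The state is a dict: "time": time; "qpos": joint angles; "dq": joint speeds; "joint_efforts": joint torques, N m; "eef_pos": TCP position; "tcp_rot": TCP orientation; "contact_force": force on the tool from outside, world axes, zero at the start; "wrist_torque": the same for the moment, N m; "opening": opening from 0.0 (shut) to 1.0 (fully open).
Only numpy, scipy, OpenCV 4.12 (cv2) and the standard library are available. Lean on these libraries where they do the work, as an engineer would, in place of code of your own. Each camera call takes 0.05 s, during which the arm holds its last target.

TASK

Take the spit from its stand, slide it through the three chocolate rings waiting in the cradle, and press until they are packed tight between its flange and the cradle's end plate, gently enough not to chip them. Then lift the whole stack out on the spit, lay it down in its stand as it lay before, without dropping it in, all three rings still close up to the flange, and let go. Leave the shaver, bottle and jug where they are.

Things in the scene. Friction and masses are not known exactly. Their poses are not given: they have to be found in the camera images.
- spit: Steel spit, lying level across its stand. Origin: on the bar's axis at the flange face that looks to the tip; +x along the bar to the tip, z up as it lies. Round bar 12 mm thick from x = 0 to 105 mm, then a cone to a 3 mm point at x = 130 mm. Flange: disc 44 mm in diameter, x = -5 to 0. Neck 12 mm thick, x = -50 to -5 mm. 0.19 kg, balancing near the flange.
- spit_grip (a point): Middle of the spit's black handle, on the bar's axis (x = -90 mm of the spit). The handle is 80 mm long, 20 mm wide (across y) and 24 mm high, with flat upright sides: pinch it across y from above. The loaded spit is nose-heavy: grip tightly (80 N or more) or it droops.
- spit_tip (a point): Point of the spit (x = 130 mm of the spit).
- ring_dark: Cast dark-chocolate ring standing on edge across the cradle's rails, one of three alike in any order. 64 mm in diameter, 20 mm thick. Origin: centre of the disc; x: the bore's axis. The 15 mm bore is straight, but cast up to 3 mm off the disc's centre, any way. About 75 g, loose: it can be slid, nudged sideways and lifted, but not pushed down into the rails.
- ring_white: White-chocolate ring in the same row, same size and make as ring_dark. Each ring chips when the spit or the gripper presses on it with more than 18 N (1.8 kg), on its face or inside its bore. A ring may catch on the bar; a little more push or a nudge frees it.
- ring_milk: Milk-chocolate ring in the same row, same size and make as ring_dark. The rings stand 2 to 14 mm apart, the last of them up to 22 mm short of the end plate.
- cradle: Cradle fixed to the table: white board, two steel rails along x that carry the rings, the discs' centres 60 mm above the table. Origin: on the table under the row of centres; +x is the way the spit goes in. At the far end a rigid white end plate, 6 mm thick and 85 mm high, is clamped where it was last set: its ring side is anywhere from x = 50 to 66 mm.
- cradle_mouth (a point): Point on the row's axis at the cradle's open end (x = -58 mm of the cradle), where the spit comes in; nothing there, or for 130 mm before it, is higher than 35 mm. The end plate opposite has a slot for the bar, 24 mm wide, from 43 mm above the table, open upward. A push of 4 to 8 N packs the rings against it well.
- stand: Stand fixed to the table: white board, 8 mm thick, with two steel posts 8 mm thick, each with a 90-degree V notch open upward; their tops reach 69 mm above the table. Origin: on the table under point stand_seat; +x is the way the tip points. The posts stand at x = -30 mm (for the spit's neck, between handle and flange) and x = +90 mm (for the bar beyond the rings).
- stand_seat (a point): Place of the spit's origin when it is seated in both notches of the stand: 60 mm above the table, the bar along the stand's x.
- shaver: Chocolate shaver, black plastic with a steel blade, 195 mm long, lying on the table. Origin: on the table near its middle. Not to be disturbed.
- squeeze_bottle: Clear squeeze bottle of sauce with a white nozzle, 62 mm in diameter, 202 mm high. Origin: centre of its foot. Not to be disturbed.
- jug: White plastic jug, 104 mm in diameter, 130 mm high, with a handle at its side. Origin: centre of its foot. Not to be disturbed.
Mind the look-alikes: they are no part of the job. What is shaped like the ring_milk but turquoise is not meant. Leave any green look-alike of the ring_white alone.

How it is judged:
By the outcome, as a careful person would: the job done as asked, in the order asked, and still so for the second after the job is handed in, with the robot touching nothing.
It also fails if it takes over 72 s, if anything falls off the work surface, if the arm or the gripper's body presses on something with over 40 N, if the wrist force passes 120 N, or if a joint passes its speed limit or range.

## Working session

There is one attempt and no reset: what is moved stays moved. The work goes in short steps, Python scripts to look and compute and a tool call to move; the robot and the scene stay as the last step left them, time stands still between calls to the robot, and variables do not carry over. Pictures are saved under pics/ and viewed, and the job is handed in when it is done.

Besides the shell and the picture viewer there is one more tool, called after "Request:" by a JSON object that holds its "api" and its "payload", one argument or row to a line. jog_arm: Moves the arm, as the interface text tells. Its arguments: {"type":"object","properties":{"targets":{"type":"string"},"force":{"type":"number"}},"required":["targets"]}

```bash
ls; mkdir -p pics
python3 - <<'E'
from plant import *
import cv2,pickle
print(get_state())
for n in ["side","top"]:
    p=read_camera(n); cv2.imwrite(f"pics/{n}0.png",p["pixels"]); print(n,p["mtx"],p["world_from_camera"],[k for k in p])
    pickle.dump(p,open(f"{n}0.pkl","wb"))
    for t in ["spit","spit_grip","spit_tip","ring_dark","ring_white","ring_milk","cradle","cradle_mouth","stand","stand_seat"]:
        print(t,[(round(d["p"],2),[round(float(x),1) for x in d["uv"]]) for d in mark_of(t,p)][:4])
E
```

```text
pics
{'time': 0.0, 'qpos': array([ 1.15002527e+00,  2.87209261e-01,  1.57816991e+00,  8.36172306e-06,
        1.27856638e+00, -1.49992243e-01]), 'dq': array([ 0.00052766, -0.00032917,  0.00067552, -0.00026554, -0.00180285,
       -0.0016976 ]), 'joint_efforts': array([ 2.00740709e-03, -4.05973756e+01, -2.92635763e+01, -7.72946720e-06,
        5.79669591e-03,  1.79701340e-05]), 'eef_pos': array([0.18024806, 0.64981869, 0.22992193]), 'tcp_rot': array([ 1.34977271e-01,  9.90847997e-01, -1.12773615e-03, -3.35037461e-04]), 'contact_force': array([ 0.44107662,  0.97099188, -0.40598655]), 'wrist_torque': array([-0.05922885, -0.01034262, -0.08271726]), 'opening': 0.9982075224892376}
side [[421.09182203   0.         261.85752534]
 [  0.         421.09182203 184.5438297 ]
 [  0.           0.           1.        ]] [[ 0.78264947  0.39427118 -0.4816742  -0.14748605]
 [-0.62218668  0.47247293 -0.62422197 -0.86313752]
 [-0.01853471  0.78823827  0.61509096  0.93889456]
 [ 0.          0.          0.          1.        ]] ['pixels', 'mtx', 'world_from_camera', 'shot']
spit [(0.64, [275.3, 163.7])]
sp
[... 523 characters left out ...]
98  0.99456089 -0.10413532  0.37823878]
 [-0.99998596  0.00260936  0.00461151  0.01552814]
 [ 0.00485816  0.1041241   0.99455245  1.38813716]
 [ 0.          0.          0.          1.        ]] ['pixels', 'mtx', 'world_from_camera', 'shot']
spit [(0.75, [233.8, 147.5]), (0.54, [241.9, 197.3])]
spit_grip [(0.77, [261.7, 146.8])]
spit_tip [(0.82, [191.4, 140.5])]
ring_dark [(0.7, [213.5, 193.8])]
ring_white [(0.67, [228.7, 193.7]), (0.48, [194.0, 233.0]), (0.36, [131.7, 131.7])]
ring_milk [(0.71, [238.7, 231.2]), (0.68, [234.6, 196.1]), (0.59, [273.9, 228.7])]
cradle [(0.77, [226.9, 196.4])]
cradle_mouth [(0.98, [242.7, 199.0])]
stand [(0.7, [235.8, 148.6])]
stand_seat [(0.66, [235.0, 145.5])]
```

Run:
```python
import cv2
a=cv2.imread("pics/top0.png"); b=cv2.imread("pics/side0.png")
cv2.imwrite("pics/t0c.png",cv2.resize(a[110:260,110:310],None,fx=4,fy=4,interpolation=cv2.INTER_CUBIC))
cv2.imwrite("pics/s0c.png",cv2.resize(b[120:270,160:360],None,fx=4,fy=4,interpolation=cv2.INTER_CUBIC))
```

```text
(no output)
```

View pics/top0.png

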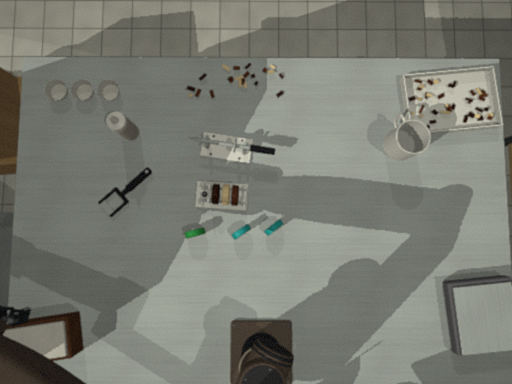

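View pics/side0.png

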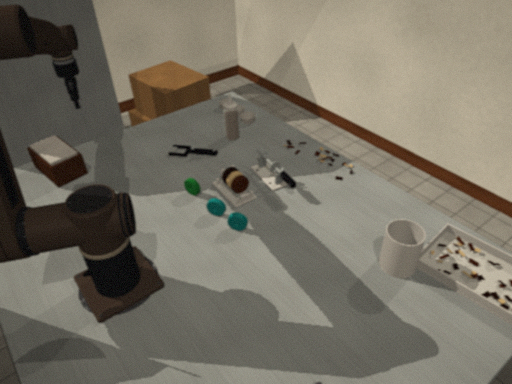

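```bash
ls pics
```

```text
s0c.png
side0.png
t0c.png
top0.png
```

View pics/t0c.png

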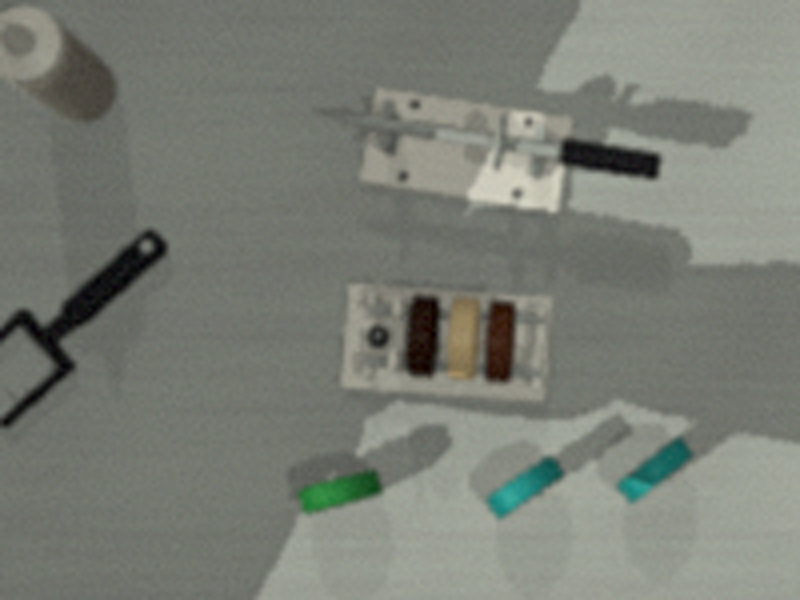

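View pics/s0c.png

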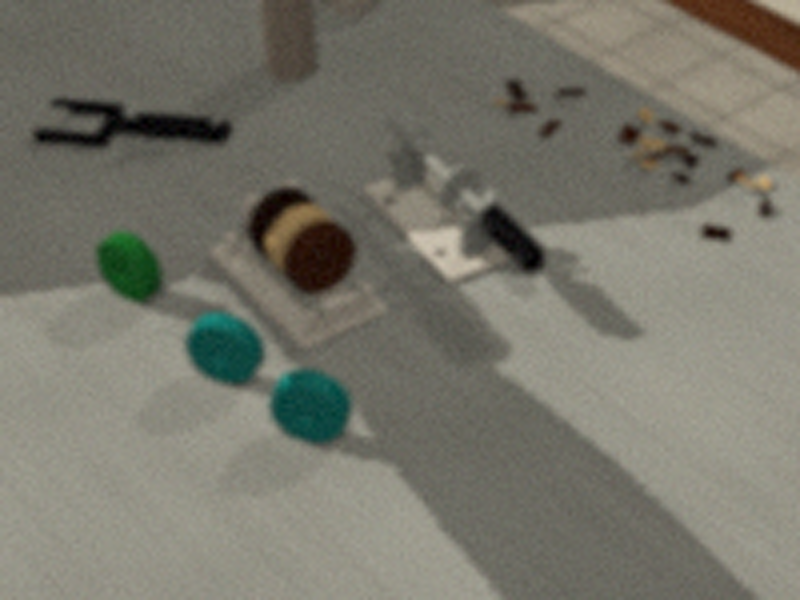

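```bash
cat > h.py <<'E'
import numpy as np, cv2, pickle
def ray(p,uv):
    K=p["mtx"];T=p["world_from_camera"]
    d=np.linalg.inv(K)@np.array([uv[0],uv[1],1.0]); d=np.array([d[0],-d[1],-d[2]])
    d=T[:3,:3]@d; return T[:3,3],d/np.linalg.norm(d)
def atz(p,uv,z):
    o,d=ray(p,uv); return o+d*(z-o[2])/d[2]
def tri(ps,uvs):
    A=np.zeros((3,3));b=np.zeros(3);L=[]
    for p,uv in zip(ps,uvs):
        o,d=ray(p,uv);M=np.eye(3)-np.outer(d,d);A+=M;b+=M@o;L.append((M,o))
    x=np.linalg.solve(A,b); return x,[np.linalg.norm(M@(x-o)) for M,o in L]
def proj(p,X):
    K=p["mtx"];T=p["world_from_camera"]
    c=np.linalg.inv(T)@np.append(X,1); c=np.array([c[0],-c[1],-c[2]]); q=K@c; return q[:2]/q[2]
E
python3 - <<'E'
from h import *
import plant
print([n for n in dir(plant) if not n.startswith('__')], getattr(plant,'grasp_offset',None))
T=pickle.load(open("top0.pkl","rb"));S=pickle.load(open("side0.pkl","rb"))
m=dict(spit=([233.8,147.5],[275.3,163.7]),grip=([261.7,146.8],[288.4,180.9]),tip=([191.4,140.5],[254.3,146.1]),
dark=([213.5,193.8],[229.,176.8]),white=([228.7,193.7],[234.8,177.7]),milk=([234.6,196.1],[238.5,186.3]),mouth=([242.7,199],[244,189.2]),seat=([235,145.5],[271.1,169]))
for k,(a,b) in m.items():
    x,e=tri([T,S],[a,b]); print(k,(x*1000).round(1),np.round(np.array(e)*1000,1), "top@60",(atz(T,a,.06)*1000).round(1),"side@60",(atz(S,b,.06)*1000).round(1))
for k,a,b in [("cradle",[226.9,196.4],[235.5,194.5]),("stand",[235.8,148.6],[270.5,177.6])]:
    print(k,(atz(T,a,0)*1000).round(1),(atz(S,b,0)*1000).round(1))
E
```

```text
['Unreachable', 'get_state', 'grasp_offset', 'mark_of', 'read_camera', 'sign_off', 'silhouettes', 'spot_in'] 0.0187
spit [637.2  83.1  72.2] [6.6 6.6] top@60 [634.1  87.5  60. ] side@60 [654.5  93.6  60. ]
grip [638.2   0.7  44.6] [1.6 1.6] top@60 [636.5   0.   60. ] side@60 [623.2 -13.6  60. ]
tip [653.7 217.9  74.4] [1. 1.] top@60 [655.9 220.7  60. ] side@60 [668.  235.5  60. ]
dark [489.2 150.5  47.6] [0.2 0.2] top@60 [488.3 149.2  60. ] side@60 [480.1 136.5  60. ]
white [485.2 102.7  73.6] [2.8 2.8] top@60 [488.7 102.1  60. ] side@60 [492.6 119.3  60. ]
milk [482.3  84.3  48.3] [0.1 0.1] top@60 [481.3  83.7  60. ] side@60 [474.1  71.9  60. ]
mouth [477.7  55.6  54.7] [5.8 5.8] top@60 [472.4  58.6  60. ] side@60 [479.   47.3  60. ]
seat [637.5  87.6  48.9] [6.1 6.1] top@60 [640.4  83.7  60. ] side@60 [622.   78.1  60. ]
cradle [484.9 111.7   0. ] [480.9 104.6   0. ]
stand [642.   84.1   0. ] [638.3 101.9  -0. ]
```

Run:
```python
from plant import *
import cv2,pickle,numpy as np
for n in ["side","top"]:
    ps=[read_camera(n) for _ in range(6)]
    p=ps[0]; p["avg"]=np.mean([q["pixels"].astype(np.float32) for q in ps],0)
    pickle.dump(p,open(f"{n}A.pkl","wb"))
    a=p["avg"]
    if n=="top": c=a[125:215,185:285]
    else: c=a[135:215,205:305]
    c=np.clip((c/255.)**0.6*255,0,255).astype(np.uint8)
    cv2.imwrite(f"pics/{n}Ac.png",cv2.resize(c,None,fx=7.5 if n=="side" else 6.6,fy=7.5 if n=="side" else 6.6,interpolation=cv2.INTER_CUBIC))
```

```text
(no output)
```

View pics/topAc.png

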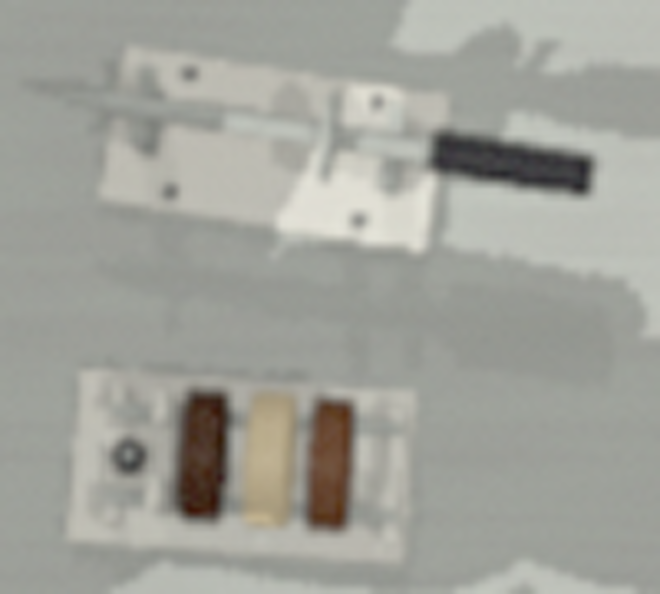

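View pics/sideAc.png

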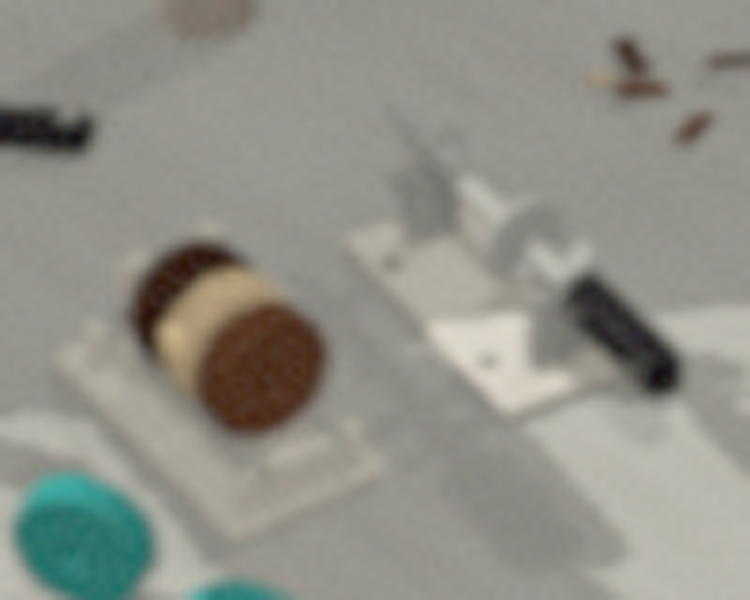

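```bash
cat >> h.py <<'E'
from scipy.optimize import minimize
def render(p,hulls,x0,y0,w,h,ss=8,blur=0.6):
    m=np.zeros((h*ss,w*ss),np.float32)
    for pts in hulls:
        q=np.array([proj(p,X) for X in pts]); q=(q-[x0-0.5,y0-0.5])*ss-0.5
        hl=cv2.convexHull(np.round(q*16).astype(np.int32).reshape(-1,1,2))
        cv2.fillConvexPoly(m,hl,1.0,shift=4)
    m=cv2.GaussianBlur(m,(0,0),blur*ss)
    return cv2.resize(m,(w,h),interpolation=cv2.INTER_AREA)
def frame(x,y,yaw):
    c,s=np.cos(yaw),np.sin(yaw); return lambda P:np.array(P)@np.array([[c,s,0],[-s,c,0],[0,0,1]])+np.array([x,y,0])
def box(x0,x1,y0,y1,z0,z1): return [[a,b,c] for a in(x0,x1) for b in(y0,y1) for c in(z0,z1)]
def cyl(x0,x1,r,z=.06,y=0,n=48):
    t=np.linspace(0,2*np.pi,n,endpoint=False); return [[x,y+r*np.cos(a),z+r*np.sin(a)] for x in(x0,x1) for a in t]
E
cat > fit1.py <<'E'
from h import *
T=pickle.load(open("topA.pkl","rb"));S=pickle.load(open("sideA.pkl","rb"))
# feature images
def feat_dark(a): return a.max(2)           # handle: low
def feat_sat(a): return (a[...,2]-a[...,0])/ (a[...,2]+20)  # rings: reddish/yellow
def cost_img(p,F,hulls,win):
    x0,y0,w,h=win; m=render(p,hulls,x0,y0,w,h); f=F[y0:y0+h,x0:x0+w]
    A=np.stack([m.ravel(),np.ones(m.size)],1); c,_,_,_=np.linalg.lstsq(A,f.ravel(),rcond=None)
    r=f.ravel()-A@c; return (r**2).mean()/f.var()
def runh(views):
    def c(v):
        f=frame(v[0]/1000,v[1]/1000,v[2]/100); h=[f(box(-.13,-.05,-.01,.01,.048,.072))]
        e=0
        if 'T' in views:e+=cost_img(T,feat_dark(T["avg"]),h,(248,138,32,22))
        if 'S' in views:e+=cost_img(S,feat_dark(S["avg"]),h,(278,167,20,24))
        return e
    return minimize(c,[637,86,148],method='Nelder-Mead',options=dict(xatol=.02,fatol=1e-6,maxiter=800,initial_simplex=[[637,86,148],[642,86,148],[637,92,148],[637,86,152]]))
def runr(views):
    def c(v):
        f=frame(v[0]/1000,v[1]/1000,v[2]/100); hs=[f(cyl(s/1000-.01,s/1000+.01,.032)) for s in v[3:6]]
        e=0
        # union sat
        if 'T' in views:e+=cost_img(T,feat_sat(T["avg"]),hs,(206,178,40,34))
        if 'S' in views:e+=cost_img(S,feat_sat(S["avg"]),hs,(216,160,38,38))
        return e
    v0=np.array([483,110,150,-26,4,36.]);sim=np.vstack([v0]+[v0+d for d in np.diag([5,5,4,4,4,4])])
    return minimize(c,v0,method='Nelder-Mead',options=dict(xatol=.02,fatol=1e-6,maxiter=2000,initial_simplex=sim))
if __name__=="__main__":
    for v in ["T","S","TS"]:
        r=runh(v);print("handle",v,r.x.round(2),round(r.fun,4))
    for v in ["T","S","TS"]:
        r=runr(v);print("rings",v,r.x.round(2),round(r.fun,4))
E
python3 fit1.py
```

```text
handle T [644.2   87.94 139.9 ] 0.2178
handle S [641.89  83.87 138.79] 0.2358
handle TS [644.58  86.88 138.58] 0.4895
rings T [486.82 108.19 151.6  -24.53   4.01  35.91] 0.2139
rings S [485.99 104.28 149.43 -18.41  11.8   25.61] 0.0797
rings TS [486.81 108.51 150.16 -24.51   3.77  34.17] 0.3728
```

Run:
```python
import fit1
from h import *
fit1.feat_dark=lambda a: np.clip(a.max(2),35,85)
print(fit1.T["avg"].max(2)[140:160:2,248:280:3].round())
for v in ["T","S","TS"]:
    r=fit1.runh(v);print("handle",v,r.x.round(2),round(r.fun,4))
T=fit1.T
# bar line from top: detect tip / bright board boundaries of stand and cradle
def draw(p,segs,crop,name,k):
    x0,y0,w,h=crop
    im=cv2.resize(np.clip((p["avg"][y0:y0+h,x0:x0+w]/255)**.6*255,0,255).astype(np.uint8),None,fx=k,fy=k,interpolation=cv2.INTER_CUBIC)
    for pts,col in segs:
        q=np.array([(proj(p,X)-[x0-.5,y0-.5])*k for X in pts]); 
        cv2.polylines(im,[np.round(q).astype(np.int32)],False,col,1,cv2.LINE_AA)
    cv2.imwrite(name,im)
def segs():
    s=[]
    f=frame(.6442,.0865,1.40)
    s.append((f([[-.13,0,.06],[.13,0,.06]]),(0,0,255)))
    s.append((cv2.convexHull((f(box(-.13,-.05,-.01,.01,.072,.072))[:,:2]).astype(np.float32)),(0,255,0))) if 0 else None
    s.append((f([[-.13,-.01,.072],[-.05,-.01,.072],[-.05,.01,.072],[-.13,.01,.072],[-.13,-.01,.072]]),(0,255,0)))
    t=np.linspace(0,6.283,40); s.append((f([[0,.022*np.cos(a),.06+.022*np.sin(a)] for a in t]),(255,0,255)))
    for xx in(-.034,-.026,.086,.094): s.append((f([[xx,-.012,.069],[xx,.012,.069]]),(255,255,0)))
    g=frame(.4868,.1085,1.51)
    s.append((g([[-.08,0,.06],[.08,0,.06]]),(0,0,255)))
    for c in(-.0245,.004,.035):
        for d in(-.01,.01): s.append((g([[c+d,.032*np.cos(a),.06+.032*np.sin(a)] for a in t]),(255,0,255)))
    return s
draw(T,segs(),(185,125,100,90),"pics/ov_t.png",6.6)
draw(fit1.S,segs(),(205,135,100,80),"pics/ov_s.png",7.5)
```

```text
[[156. 156. 118. 119. 119. 116. 115. 118. 116. 115. 113.]
 [151. 157. 121. 121. 120. 157. 143. 118. 115. 115. 115.]
 [126. 106. 109. 118. 119. 167. 163. 156. 137. 125. 124.]
 [137.  30.  24.  36.  59.  96. 134. 155. 159. 161. 157.]
 [154.  28.  30.  26.  21.  23.  25.  38.  70. 142. 159.]
 [128.  41.  26.  20.  27.  25.  28.  25.  21. 121. 158.]
 [167. 130. 125.  89.  72.  34.  21.  20.  22. 146. 161.]
 [204. 126. 166. 167. 165. 153. 148. 119.  76. 152. 158.]
 [207. 118. 162. 162. 162. 163. 160. 161. 160. 160. 157.]
 [205. 113. 163. 160. 159. 157. 156. 156. 156. 155. 156.]]
handle T [642.32  88.3  142.23] 0.258
handle S [642.47  84.45 138.73] 0.2143
handle TS [644.86  86.79 138.03] 0.4834
```

View pics/ov_t.png

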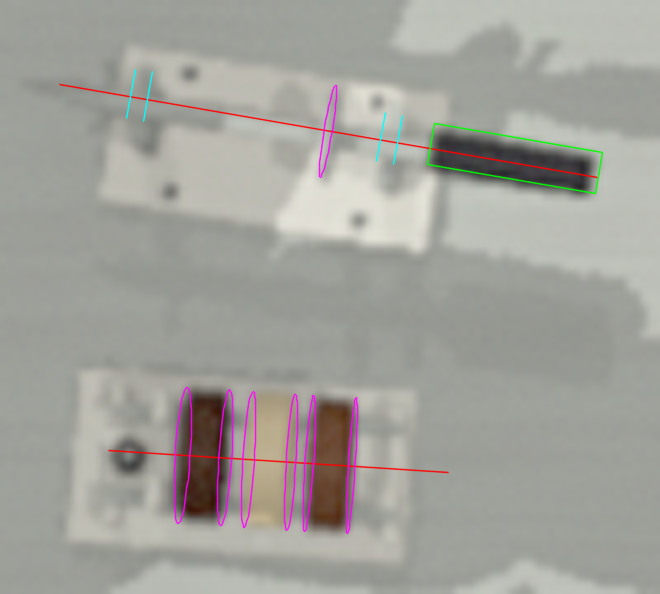

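View pics/ov_s.png

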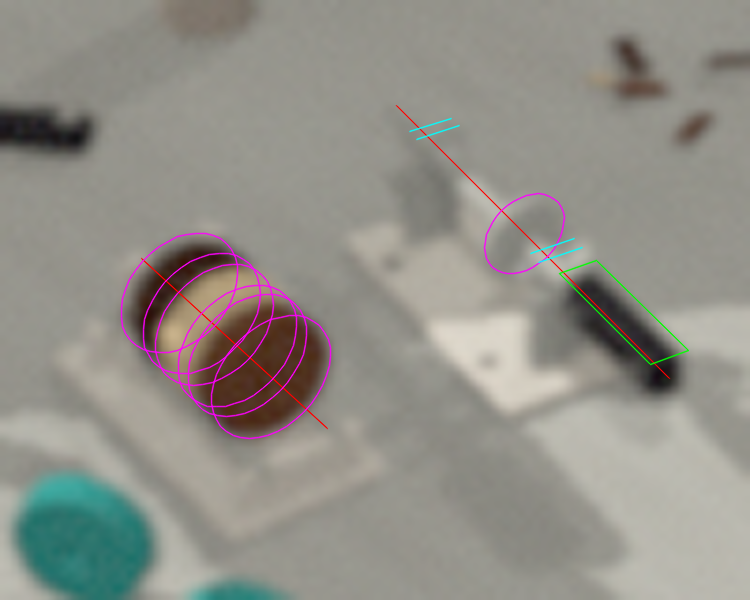

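Run:
```python
from h import *
T=pickle.load(open("topA.pkl","rb"));S=pickle.load(open("sideA.pkl","rb"))
a=T["avg"]
np.set_printoptions(linewidth=200)
for c in (214,215,216,225,226,234,235): print(c,a[180:210,c,2].round().astype(int))
for r in (190,195,200): print(r,a[r,205:245,2].round().astype(int))
print("bar cols");
for c in range(186,250,4): print(c,a[130:160,c,1].round().astype(int))
import fit1
r=fit1.runr("T")
```

```text
214 [109 104 120  98  52  27  28  30  33  32  31  30  36  38  38  32  35  28  26  28  27  28  26  52 111 144 150 144 119 104]
215 [109 104 121 104  57  25  28  33  37  34  36  33  35  40  42  36  34  31  30  27  24  27  28  53 111 142 150 145 122 105]
216 [104 103 125 109  58  28  28  34  33  34  32  35  36  38  39  36  30  27  29  27  26  25  32  52 106 142 149 146 124 106]
225 [112 102 105 123 120 124 132 139 144 150 150 150 151 154 158 155 150 146 143 138 133 129 135 157 146 145 150 150 142 114]
226 [110 100 104 123 121 124 132 138 145 151 152 151 152 155 155 155 151 147 141 138 134 129 129 136 141 146 146 149 140 116]
234 [114 114 117 127 123  78  46  48  54  58  60  61  58  62  66  65  64  59  55  55  54  52  50  43  53  98 141 150 149 133]
235 [115 114 115 129 139  88  50  50  54  59  61  60  61  61  65  66  64  62  56  54  54  52  49  44  48  86 137 150 150 138]
190 [119 128 129 128 126 119  93  54  32  31  36  32  31  22  58 112 124 129 145 150 150 152 150 132 105 104  92  69  58  60  61  59  50  64 109 118 112 108 106 113]
195 [ 28  59 108 124 132 122  82  44  35  32  36  36
[... 1604 characters left out ...]
3 146 162 152 134 134 136 139 150 154 153 152 153 152 154 162 159 139]
230 [119 121 118 117 118 122 146 147 136 127 126 126 126 133 156 157 139 130 126 126 133 160 184 194 201 204 204 203 205 197]
234 [122 119 119 117 119 119 124 146 151 145 143 148 148 143 147 148 148 145 137 132 122 132 162 194 203 202 203 201 203 205]
238 [119 119 118 116 119 120 124 152 183 184 178 177 179 172 136 118 116 123 164 178 179 186 199 204 205 205 197 161 132 162]
242 [120 120 116 116 119 120 117 137 180 148 111 142 178 178 155 142 158 157 147 154 148 150 155 161 190 201 204 205 204 204]
246 [165 161 148 124 119 120 119 120 132 158 160 151 142 131 121 115 144 162 152 119 117 131 134 146 178 192 193 192 193 194]
```

```bash
cat > edge.py <<'E'
from h import *
from scipy.ndimage import map_coordinates
T=pickle.load(open("topA.pkl","rb"));S=pickle.load(open("sideA.pkl","rb"))
g=T["avg"].mean(2)
def edgeline(p0,p1,n=40,half=3.0):
    p0=np.array(p0,float);p1=np.array(p1,float);d=(p1-p0)/np.linalg.norm(p1-p0);nr=np.array([-d[1],d[0]])
    t=np.linspace(-half,half,61);pts=[]
    for s in np.linspace(0.06,.94,n):
        c=p0+(p1-p0)*s; q=c[None]+t[:,None]*nr
        v=map_coordinates(g,[q[:,1],q[:,0]],order=1); v=cv2.GaussianBlur(v.astype(np.float32).reshape(1,-1),(0,0),5).ravel()
        dv=np.abs(np.gradient(v)); i=dv.argmax(); 
        if dv[i]>0.8: pts.append(q[i])
    pts=np.array(pts)
    for _ in range(5):
        L=cv2.fitLine(pts.astype(np.float32),cv2.DIST_HUBER,0,.01,.01).ravel()
        r=(pts-L[2:])@np.array([-L[1],L[0]]); k=np.abs(r)<max(.25,2*np.median(np.abs(r)))
        pts=pts[k]
    return L,len(pts)
def un(c): return [c[0]/6.6+184.5,c[1]/6.6+124.5]
def isect(A,B):
    M=np.array([[A[0],-B[0]],[A[1],-B[1]]]);s=np.linalg.solve(M,B[2:]-A[2:]);return A[2:]+A[:2]*s[0]
quads=dict(stand=[(125,48),(450,97),(430,250),(100,200)],cradle=[(80,370),(415,392),(405,562),(68,542)])
for k,q in quads.items():
    E=[];
    for i in range(4):
        L,n=edgeline(un(q[i]),un(q[(i+1)%4]));E.append(L)
        P=[atz(T,L[2:]+s*L[:2],.008) for s in(-10,10)];v=P[1]-P[0]; print(k,i,n,"dir deg",round(np.degrees(np.arctan2(v[1],v[0]))%180,2))
    C=[atz(T,isect(E[i-1],E[i]),.008) for i in range(4)]
    C=np.array(C);print((C*1000).round(1).tolist(),"ctr",(C.mean(0)*1000).round(1))
    print([round(float(np.linalg.norm(C[i]-C[(i+1)%4]))*1000,1) for i in range(4)])
E
python3 edge.py
```

```text
stand 0 27 dir deg 81.47
stand 1 22 dir deg 172.47
stand 2 28 dir deg 80.73
stand 3 28 dir deg 171.26
[[696.9, 189.7, 8.0], [673.0, 30.3, 8.0], [594.0, 40.7, 8.0], [620.3, 201.5, 8.0]] ctr [646.1 115.5   8. ]
[161.3, 79.6, 163.0, 77.5]
cradle 0 21 dir deg 86.48
cradle 1 16 dir deg 175.02
cradle 2 36 dir deg 86.11
cradle 3 36 dir deg 175.92
[[535.4, 208.2, 8.0], [525.3, 44.2, 8.0], [441.0, 51.5, 8.0], [452.1, 214.1, 8.0]] ctr [488.5 129.5   8. ]
[164.3, 84.6, 163.0, 83.5]
```

Request:
{"api": "jog_arm", "payload": {
  "targets": "22 -33 0 0 0 -4.2 1;22 -33 0 0 0 -4.2 1;22 -33 0 0 0 -4.2 1;22 -33 0 0 0 -4.2 1;22 -33 0 0 0 -4.2 1;22 -33 0 0 0 -4.2 1;22 -33 0 0 0 -4.2 1;22 -33 0 0 0 -4.2 1;22 -33 0 0 0 -4.2 1;22 -33 0 0 0 -4.2 1",
  "force": 20
}}

```text
time: 2.53
eef_pos: [0.4017, 0.3116, 0.2316]
tcp_rot: [0.49, 0.872, 0.003, 0.001]
contact_force: [1.0, 0.2, -0.6]
opening: 1.003
```

Request:
{"api": "jog_arm", "payload": {
  "targets": "22.5 -31.4 -8 0 0 -4.0 1;22.5 -31.4 -8 0 0 -4.0 1;22.5 -31.4 -8 0 0 -4.0 1;22.5 -31.4 -8 0 0 -4.0 1;22.5 -31.4 -8 0 0 -4.0 1;22.5 -31.4 -8 0 0 -4.0 1;22.5 -31.4 -8 0 0 -4.0 1;22.5 -31.4 -8 0 0 -4.0 1;22.5 -31.4 -8 0 0 -4.0 1;22.5 -31.4 -8 0 0 -4.0 1"
}}

```text
time: 3.37
eef_pos: [0.6373, -0.0206, 0.1551]
tcp_rot: [0.771, 0.637, 0.007, 0.008]
contact_force: [0.5, 0.1, 1.1]
opening: 0.997
```

```bash
cat > st.py <<'E'
from plant import *
import numpy as np
from scipy.spatial.transform import Rotation as R
s=get_state(); M=R.from_quat(s["tcp_rot"]).as_matrix()
print("t",round(s["time"],2),"pos",(s["eef_pos"]*1000).round(2),"ty ang",round(np.degrees(np.arctan2(M[1,1],M[0,1])),2),"z",M[:,2].round(4),"tyz",M[2,1].round(4),"txz",M[2,0].round(4),"F",s["contact_force"].round(2),"M",s["wrist_torque"].round(3),"op",round(s["opening"],3),"grasp",((s["eef_pos"]-M[:,2]*grasp_offset)*1000).round(2))
E
python3 st.py
```

```text
t 3.37 pos [637.28 -20.61 155.13] ty ang -10.87 z [ 0.022  -0.0032 -0.9998] tyz 0.0222 txz 0.001 F [0.53 0.13 1.14] M [0.021 0.006 0.045] op 0.997 grasp [636.87 -20.55 173.83]
```

Request:
{"api": "jog_arm", "payload": {
  "targets": "0 0 0 0 0 0 1;-5 9 -10 0.1 0.6 1 1;-4.5 9 -10 0.1 0.6 1 1;0 0 -10 0 0 0 1;0 0 0 0 0 0 1"
}}

```text
time: 3.78
eef_pos: [0.6281, -0.007, 0.1196]
tcp_rot: [0.761, 0.649, -0.001, -0.001]
contact_force: [-0.6, 0.0, -1.5]
opening: 1.003
```

```bash
python3 st.py
```

```text
t 3.78 pos [628.15  -6.96 119.63] ty ang -9.14 z [-3.3e-03  1.0e-04 -1.0e+00] tyz -0.0032 txz -0.0004 F [-0.6   0.05 -1.48] M [ 0.011  0.055 -0.001] op 1.003 grasp [628.21  -6.96 138.33]
```

Request:
{"api": "jog_arm", "payload": {
  "targets": "0 2.3 -20 0 -0.1 0.2 1;0 2.3 -20 0 -0.1 0.1 1;0 0 -20 0 0 0 1;0 0 -15 0 0 0 1;0 0 0 0 0 0 1"
}}

```text
time: 4.2
eef_pos: [0.6251, 0.0064, 0.0432]
tcp_rot: [0.755, 0.656, 0.001, 0.001]
contact_force: [-1.0, 0.3, -1.1]
opening: 0.999
```

```bash
python3 st.py
python3 - <<'E'
from plant import *
import cv2
from h import *
for n,(x0,y0,w,h) in dict(top=(185,110,110,80),side=(230,110,100,80)).items():
    p=read_camera(n); p["avg"]=p["pixels"].astype(np.float32)
    c=np.clip((p["avg"][y0:y0+h,x0:x0+w]/255)**.6*255,0,255).astype(np.uint8)
    cv2.imwrite(f"pics/{n}1.png",cv2.resize(c,None,fx=7,fy=7,interpolation=cv2.INTER_CUBIC))
E
```

```text
t 4.2 pos [625.1    6.36  43.23] ty ang -8.08 z [ 2.2e-03  2.0e-04 -1.0e+00] tyz 0.0022 txz 0.0005 F [-1.    0.31 -1.07] M [-0.025  0.034  0.036] op 0.999 grasp [625.05   6.36  61.93]
```

View pics/top1.png

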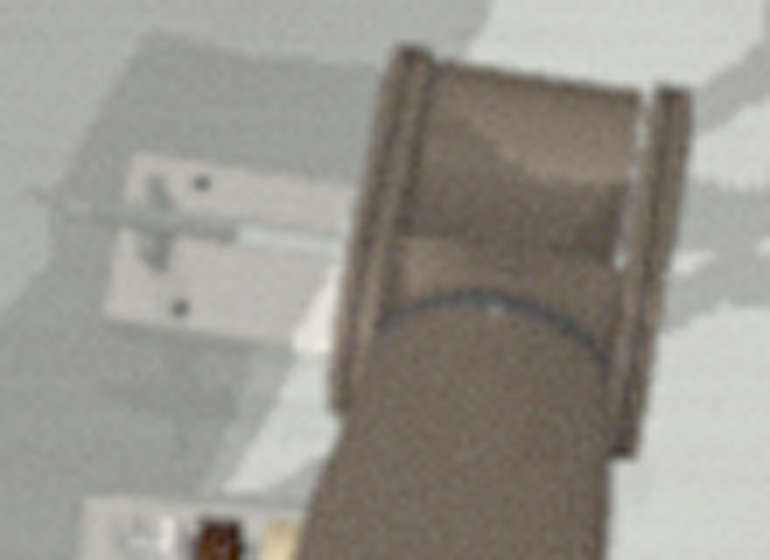

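View pics/side1.png

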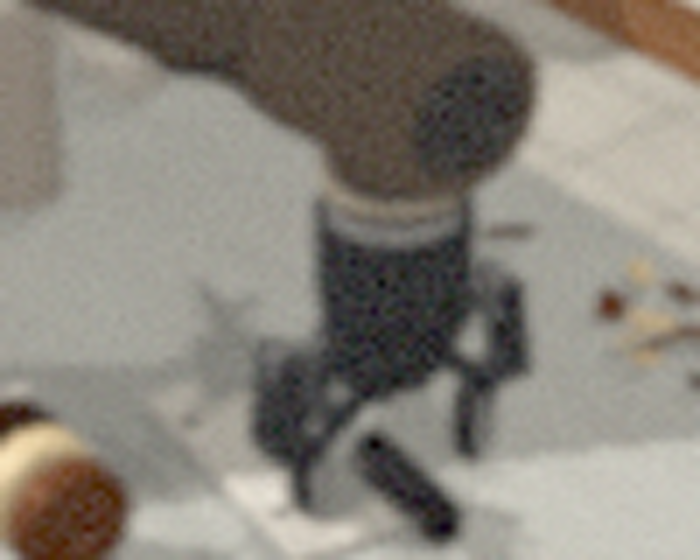

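Request:
{"api": "jog_arm", "payload": {
  "targets": "0 0 0 0 0 0 1;1 -7 -1.5 0 0 -0.5 1;0 0 0 0 0 0 1;0 0 0 0 0 0 1"
}}

```text
time: 4.63
eef_pos: [0.6313, -0.0009, 0.0503]
tcp_rot: [0.758, 0.653, 0.005, 0.006]
contact_force: [0.2, 0.5, 0.3]
opening: 1.001
```

```bash
python3 st.py
```

```text
t 4.63 pos [631.32  -0.93  50.33] ty ang -8.5 z [ 0.0157 -0.0022 -0.9999] tyz 0.0158 txz 0.0002 F [0.24 0.46 0.34] M [-0.061 -0.04   0.026] op 1.001 grasp [631.03  -0.89  69.02]
```

Request:
{"api": "jog_arm", "payload": {
  "targets": "0 0 0 0 0 0 1;0 0 0 0 0 0 1;0 0 0 0 0 0 1"
}}

```text
time: 4.88
eef_pos: [0.6328, -0.0018, 0.0526]
tcp_rot: [0.758, 0.652, 0.006, 0.007]
contact_force: [0.5, 1.1, -0.7]
opening: 1.005
```

```bash
python3 st.py
```

```text
t 4.88 pos [632.8   -1.84  52.6 ] ty ang -8.57 z [ 0.0195 -0.0028 -0.9998] tyz 0.0197 txz 0.0001 F [ 0.51  1.13 -0.7 ] M [ 0.005 -0.024 -0.039] op 1.005 grasp [632.43  -1.79  71.29]
```

Request:
{"api": "jog_arm", "payload": {
  "targets": "0 0 0 0 0 0 1;0 0 0 0 0 0 1"
}}

```text
time: 5.05
eef_pos: [0.633, -0.002, 0.0529]
tcp_rot: [0.758, 0.652, 0.007, 0.008]
contact_force: [-0.5, 0.9, 0.2]
opening: 0.998
```

```bash
python3 st.py
```

```text
t 5.05 pos [632.99  -2.01  52.89] ty ang -8.58 z [ 0.02   -0.0029 -0.9998] tyz 0.0202 txz 0.0002 F [-0.54  0.85  0.25] M [ 0.004 -0.001 -0.045] op 0.998 grasp [632.62  -1.96  71.59]
```

Request:
{"api": "jog_arm", "payload": {
  "targets": "-4.5 -0.4 -11 0.1 1.1 -0.2 1"
}}

```text
time: 5.13
eef_pos: [0.6304, -0.0026, 0.0442]
tcp_rot: [0.759, 0.651, 0.001, 0.002]
contact_force: [0.7, -0.7, 0.1]
opening: 0.998
```

```bash
python3 st.py
```

```text
t 5.13 pos [630.42  -2.64  44.16] ty ang -8.78 z [ 0.0055 -0.0019 -1.    ] tyz 0.0057 txz -0.001 F [ 0.72 -0.66  0.05] M [ 0.014 -0.081  0.032] op 0.998 grasp [630.32  -2.6   62.86]
```

Request:
{"api": "jog_arm", "payload": {
  "targets": "0 0 0 0 0 0 1"
}}

```text
time: 5.22
eef_pos: [0.6282, -0.0024, 0.0413]
tcp_rot: [0.759, 0.651, -0.001, 0.0]
contact_force: [-0.5, -0.1, -0.5]
opening: 0.998
```

```bash
python3 st.py
```

```text
t 5.22 pos [628.16  -2.43  41.34] ty ang -8.8 z [-4.0e-04 -1.1e-03 -1.0e+00] tyz -0.0002 txz -0.0012 F [-0.51 -0.07 -0.53] M [ 0.015  0.026 -0.004] op 0.998 grasp [628.16  -2.41  60.04]
```

Request:
{"api": "jog_arm", "payload": {
  "targets": "0 0 0 0 0 0 1"
}}

```text
time: 5.3
eef_pos: [0.6281, -0.0024, 0.0409]
tcp_rot: [0.759, 0.651, -0.001, 0.0]
contact_force: [0.2, -0.2, -0.1]
opening: 1.0
```

```bash
python3 st.py
```

```text
t 5.3 pos [628.06  -2.42  40.86] ty ang -8.8 z [-0.001 -0.001 -1.   ] tyz -0.0008 txz -0.0012 F [ 0.17 -0.21 -0.13] M [ 0.    -0.039 -0.014] op 1.0 grasp [628.08  -2.4   59.56]
```

Request:
{"api": "jog_arm", "payload": {
  "targets": "0 0 0 0 0 0 -1;0 0 0 0 0 0 -1;0 0 0 0 0 0 -1;0 0 0 0 0 0 -1;0 0 0 0 0 0 -1;0 0 0 0 0 0 -1",
  "force": 20
}}

```text
time: 5.8
eef_pos: [0.6278, -0.0024, 0.0398]
tcp_rot: [0.759, 0.651, -0.001, -0.0]
contact_force: [1.0, 0.7, -1.8]
opening: 0.229
```

```bash
python3 st.py
```

```text
t 5.8 pos [627.81  -2.36  39.82] ty ang -8.81 z [-1.8e-03 -8.0e-04 -1.0e+00] tyz -0.0017 txz -0.0011 F [ 0.99  0.67 -1.79] M [-0.059 -0.083 -0.008] op 0.229 grasp [627.84  -2.34  58.52]
```

Request:
{"api": "jog_arm", "payload": {
  "targets": "0 0 0 0 0 0 -1;0 0 0 0 0 0 -1;0 0 0 0 0 0 -1",
  "force": 110
}}

```text
time: 6.05
eef_pos: [0.6279, -0.0024, 0.0399]
tcp_rot: [0.759, 0.651, -0.001, -0.0]
contact_force: [0.2, 0.1, -0.7]
opening: 0.213
```

```bash
python3 st.py
```

```text
t 6.05 pos [627.9   -2.36  39.89] ty ang -8.79 z [-0.0015 -0.001  -1.    ] tyz -0.0014 txz -0.0012 F [ 0.23  0.1  -0.71] M [-0.032 -0.061  0.065] op 0.213 grasp [627.93  -2.34  58.59]
```

Request:
{"api": "jog_arm", "payload": {
  "targets": "0 0 5 0 0 0 -1;0 0 10 0 0 0 -1;0 0 15 0 0 0 -1;0 0 15 0 0 0 -1;0 0 15 0 0 0 -1;0 0 10 0 0 0 -1;0 0 3 0 0 0 -1;0 0 0 0 0 0 -1"
}}

```text
time: 6.72
eef_pos: [0.6239, -0.0022, 0.1164]
tcp_rot: [0.759, 0.651, -0.004, -0.003]
contact_force: [-0.2, -0.6, -1.8]
opening: 0.219
```

```bash
python3 st.py
```

```text
t 6.72 pos [623.9   -2.18 116.37] ty ang -8.7 z [-0.0101 -0.0018 -0.9999] tyz -0.0097 txz -0.0033 F [-0.23 -0.59 -1.77] M [-0.182  0.01  -0.014] op 0.219 grasp [624.09  -2.15 135.07]
```

Request:
{"api": "jog_arm", "payload": {
  "targets": "-10 -11 1 0 0 0.5 -1;-18 -20 0 0 0 0.6 -1;-18 -20 0 0 0 0.6 -1;-18 -20 0 0 -0.2 0.6 -1;-18 -20 0 0 -0.2 0.6 -1;-18 -20 0 0 -0.2 0.6 -1;-18 -20 0 0 0 0.6 -1;-14 -15 0 0 0 0.4 -1;-6 -6 0 0 0 0.2 -1;0 0 0 0 0 0 -1"
}}

```text
time: 7.55
eef_pos: [0.4764, -0.1568, 0.1119]
tcp_rot: [0.728, 0.685, -0.002, -0.002]
contact_force: [0.3, -0.3, -2.6]
opening: 0.218
```

```bash
python3 st.py
```

```text
t 7.55 pos [ 476.43 -156.78  111.94] ty ang -3.52 z [-5.2e-03  5.0e-04 -1.0e+00] tyz -0.0053 txz 0.0002 F [ 0.32 -0.31 -2.65] M [-0.186  0.017  0.028] op 0.218 grasp [ 476.53 -156.79  130.64]
```

Request:
{"api": "jog_arm", "payload": {
  "targets": "-4 -4 -15 0 -0.2 -0.2 -1;-3 -4 -20 0 -0.1 0 -1;0 0 -20 0 0 0 -1;0 0 -10 0 0 0 -1;0 0 -3 0 0 0 -1;0 0 0 0 0 0 -1;0 0 0 0 0 0 -1"
}}

```text
time: 8.13
eef_pos: [0.4733, -0.1626, 0.0424]
tcp_rot: [0.73, 0.684, 0.002, 0.002]
contact_force: [-0.4, -0.0, -1.5]
opening: 0.222
```

```bash
python3 st.py
```

```text
t 8.13 pos [ 473.3  -162.62   42.43] ty ang -3.74 z [ 0.0055  0.001  -1.    ] tyz 0.0054 txz 0.0013 F [-0.38 -0.   -1.47] M [-0.145 -0.001  0.018] op 0.222 grasp [ 473.2  -162.63   61.13]
```

Request:
{"api": "jog_arm", "payload": {
  "targets": "-4.3 0 -0.8 0 0.3 0 -1;0 0 0 0 0 0 -1;0 0 0 0 0 0 -1"
}}

```text
time: 8.38
eef_pos: [0.4707, -0.1628, 0.0439]
tcp_rot: [0.729, 0.684, 0.001, 0.002]
contact_force: [-0.2, -0.0, -1.4]
opening: 0.22
```

```bash
python3 st.py
cat > shot.py <<'E'
from plant import *
from h import *
import sys
def shoot(tag,n=6,wins=dict(top=(200,170,100,80),side=(205,140,100,80))):
    for nme,(x0,y0,w,h) in wins.items():
        ps=[read_camera(nme) for _ in range(n)]; p=ps[0]; p["avg"]=np.mean([q["pixels"].astype(np.float32) for q in ps],0)
        pickle.dump(p,open(f"{nme}{tag}.pkl","wb"))
        c=np.clip((p["avg"][y0:y0+h,x0:x0+w]/255)**.6*255,0,255).astype(np.uint8)
        cv2.imwrite(f"pics/{nme}{tag}.png",cv2.resize(c,None,fx=7,fy=7,interpolation=cv2.INTER_CUBIC))
if __name__=="__main__": shoot(sys.argv[1],int(sys.argv[2]))
E
python3 shot.py 2 4
```

```text
t 8.38 pos [ 470.74 -162.75   43.87] ty ang -3.66 z [ 0.0034 -0.001  -1.    ] tyz 0.0034 txz -0.0008 F [-0.21 -0.02 -1.37] M [-0.176 -0.025 -0.035] op 0.22 grasp [ 470.68 -162.73   62.57]
```

View pics/top2.png

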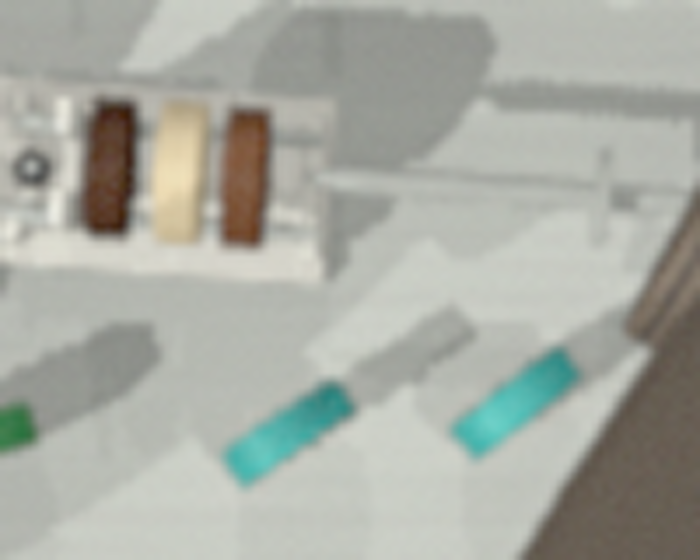

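View pics/side2.png

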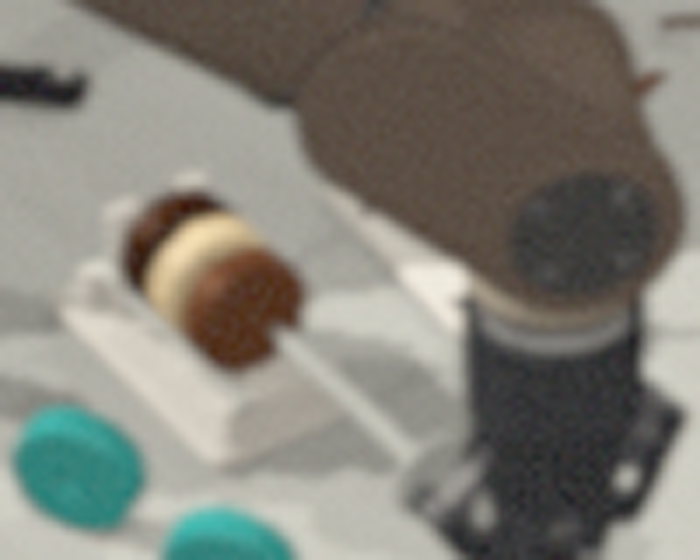

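Run:
```python
from h import *
np.set_printoptions(linewidth=200)
p=pickle.load(open("top2.pkl","rb"));g=p["avg"].mean(2)
for c in list(range(243,292,3)): print(c,g[188:204,c].round().astype(int))
# overlay predicted
def draw(p,segs,crop,name,k):
    x0,y0,w,h=crop
    im=cv2.resize(np.clip((p["avg"][y0:y0+h,x0:x0+w]/255)**.6*255,0,255).astype(np.uint8),None,fx=k,fy=k,interpolation=cv2.INTER_CUBIC)
    for pts,col in segs:
        q=np.array([(proj(p,X)-[x0-.5,y0-.5])*k for X in pts]); 
        cv2.polylines(im,[np.round(q).astype(np.int32)],False,col,1,cv2.LINE_AA)
    cv2.imwrite(name,im)
yaw=np.radians(86.3);u=np.array([np.cos(yaw),np.sin(yaw)])
o=np.array([.4707,-.1628])+.09*u
f=frame(o[0],o[1],yaw);t=np.linspace(0,6.283,40)
z=.0439+.0201
s=[(f([[-.05,.006,z],[.105,.006,z],[.13,0,z],[.105,-.006,z],[-.05,-.006,z]]),(0,0,255)),(f([[0,.022*np.cos(a),z+.022*np.sin(a)] for a in t]),(255,0,255))]
g=frame(.487,.1082,1.5045)
s.append((g([[-.06,0,.06],[.08,0,.06]]),(0,255,0)))
draw(p,s,(200,170,100,80),"pics/ov2t.png",7)
draw(pickle.load(open("side2.pkl","rb")),s,(205,140,100,80),"pics/ov2s.png",7)
```

```text
243 [120 108 100 118 128 129 121 119 125 130 132 138 158 161 147 148]
246 [120 115 113 119 121 122 132 153 135 121 119 118 117 114 115 114]
249 [103 104 103 103 102 107 129 154 155 120 105 104 105 106 103 103]
252 [105 105 104 105 102 101 123 144 146 130 109 105 105 106 117 136]
255 [106 105 104 104 103 102 112 140 148 136 115 111 118 139 150 150]
258 [106 105 104 104 111 126 122 136 148 146 147 152 153 152 152 148]
261 [108 102 102 116 136 141 128 135 151 146 142 150 151 152 152 152]
264 [115 135 147 150 151 147 133 135 147 146 142 148 153 152 151 150]
267 [151 148 149 150 150 148 135 126 142 145 141 146 151 151 151 149]
270 [151 150 148 150 151 151 144 124 137 148 147 150 152 152 152 150]
273 [153 151 149 149 151 151 145 126 133 149 144 141 146 151 150 155]
276 [152 150 150 149 151 152 146 128 135 149 147 143 149 156 166 170]
279 [151 149 151 150 151 153 148 135 132 146 145 142 159 169 172 169]
282 [152 150 149 150 151 153 151 138 126 139 146 146 164 172 173 171]
285 [151 148 148 138 134 137 137 138 133 139 144 148 150 152 151 147]
288 [148 148 147 148 147 147 146 143 120 104  98 103 139 164 171 169]
291 [149 146 147 147 146 149 147 146 127 120 135 135 134 148 153 150]
```

View pics/ov2t.png

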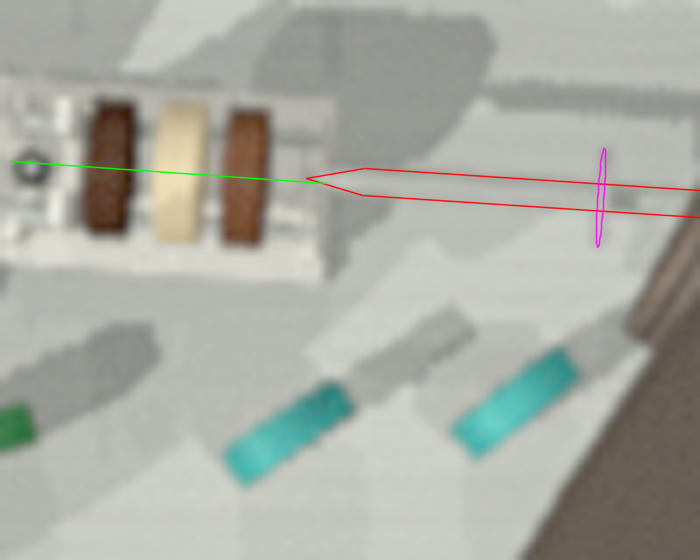

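View pics/ov2s.png

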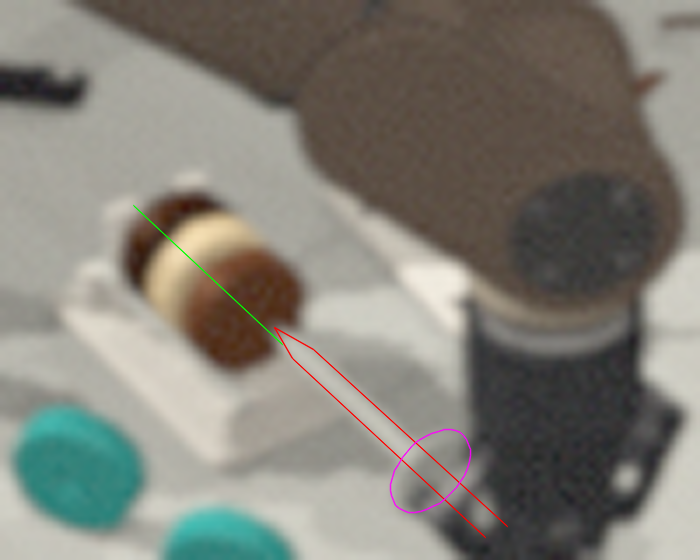

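Request:
{"api": "jog_arm", "payload": {
  "targets": "-1.6 0 -1.8 0 0.2 -0.1 -1;0 0 0 0 0 0 -1;0 0 0 0 0 0 -1"
}}

```text
time: 9.03
eef_pos: [0.4683, -0.1626, 0.041]
tcp_rot: [0.73, 0.683, -0.001, -0.001]
contact_force: [0.1, -0.5, -2.6]
opening: 0.218
```

```bash
python3 st.py
```

```text
t 9.03 pos [ 468.33 -162.64   41.04] ty ang -3.8 z [-1.9e-03 -1.0e-04 -1.0e+00] tyz -0.0019 txz -0.0002 F [ 0.1  -0.55 -2.56] M [-0.198  0.011 -0.021] op 0.218 grasp [ 468.37 -162.64   59.74]
```

```bash
cat > ax.py <<'E'
from plant import *
import numpy as np
from scipy.spatial.transform import Rotation as R
s=get_state(); M=R.from_quat(s["tcp_rot"]).as_matrix()
u=np.array([.0663,.9978,0]); n=np.array([-.9978,.0663,0]); c=np.array([487,108.2,0])
d=s["eef_pos"]*1000-c
print("t",round(s["time"],2),"flange s",round(d@u+90,2),"lat(+=-x)",round(d@n,2),"axis z",round(d[2]+20.1,2),"ty",round(np.degrees(np.arctan2(M[1,1],M[0,1])),2),"tilt tyz,txz",M[2,1].round(4),M[2,0].round(4),"Fal",round(s["contact_force"]@u,2),"Flat",round(s["contact_force"]@n,2),"Fz",round(s["contact_force"][2],2),"M",s["wrist_torque"].round(3),"op",round(s["opening"],3))
E
python3 ax.py
```

```text
t 9.03 flange s -181.48 lat(+=-x) 0.67 axis z 61.14 ty -3.8 tilt tyz,txz -0.0019 -0.0002 Fal -0.54 Flat -0.14 Fz -2.56 M [-0.198  0.011 -0.021] op 0.218
```

Request:
{"api": "jog_arm", "payload": {
  "targets": "0.7 3 0.5 0 -0.1 0 -1;0.3 4 0 0 0 0 -1;0.3 4 0 0 0 0 -1;0.3 4 0 0 0 0 -1"
}}

```text
time: 9.37
eef_pos: [0.4699, -0.147, 0.0414]
tcp_rot: [0.731, 0.683, -0.0, -0.0]
contact_force: [0.7, 0.6, -1.9]
opening: 0.216
```

```bash
python3 ax.py
```

```text
t 9.37 flange s -165.75 lat(+=-x) 0.12 axis z 61.51 ty -3.88 tilt tyz,txz -0.0003 0.0001 Fal 0.64 Flat -0.63 Fz -1.86 M [-0.149 -0.061  0.028] op 0.216
```

Request:
{"api": "jog_arm", "payload": {
  "targets": "0.2 3 0.2 0 0 0 -1;0.2 3 0 0 0 0 -1;0.2 3 0 0 0 0 -1"
}}

```text
time: 9.62
eef_pos: [0.4705, -0.1362, 0.0416]
tcp_rot: [0.73, 0.683, -0.0, -0.0]
contact_force: [0.2, 0.5, -2.4]
opening: 0.218
```

```bash
python3 ax.py
```

```text
t 9.62 flange s -154.96 lat(+=-x) 0.24 axis z 61.68 ty -3.82 tilt tyz,txz -0.0005 0.0003 Fal 0.54 Flat -0.17 Fz -2.37 M [-0.105  0.004 -0.011] op 0.218
```

Request:
{"api": "jog_arm", "payload": {
  "targets": "0.2 3 0.2 0 0 0 -1;0.2 3 0 0 0 0 -1;0.2 3 0 0 0 0 -1"
}}

```text
time: 9.87
eef_pos: [0.4712, -0.1261, 0.0418]
tcp_rot: [0.73, 0.683, -0.0, -0.0]
contact_force: [0.3, -0.3, -1.9]
opening: 0.217
```

```bash
python3 ax.py
```

```text
t 9.87 flange s -144.79 lat(+=-x) 0.28 axis z 61.94 ty -3.77 tilt tyz,txz -0.0006 -0.0 Fal -0.3 Flat -0.33 Fz -1.86 M [-0.206 -0.026  0.019] op 0.217
```

```bash
python3 shot.py 3 2
```

```text
(no output)
```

View pics/top3.png

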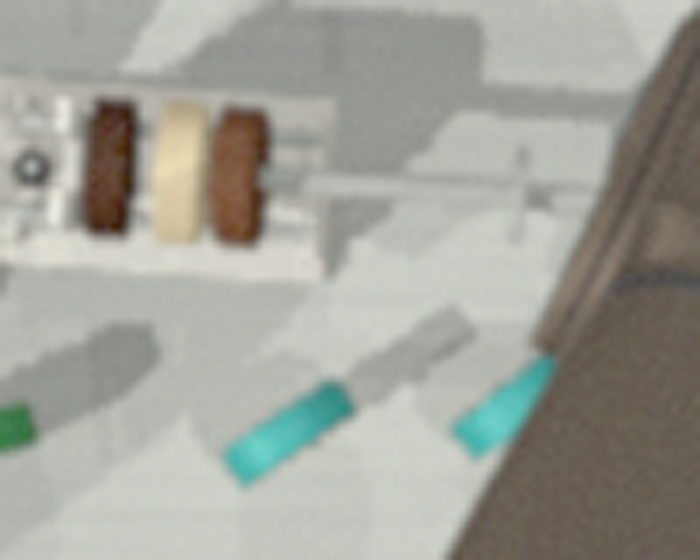

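Request:
{"api": "jog_arm", "payload": {
  "targets": "0.2 3 -0.2 0 0 0 -1;0.2 3 0 0 0 0 -1;0.2 2 0 0 0 0 -1"
}}

```text
time: 10.32
eef_pos: [0.4718, -0.1185, 0.0416]
tcp_rot: [0.73, 0.683, -0.0, -0.0]
contact_force: [0.4, -0.2, -2.6]
opening: 0.219
```

```bash
python3 ax.py
```

```text
t 10.32 flange s -137.19 lat(+=-x) 0.13 axis z 61.74 ty -3.83 tilt tyz,txz -0.0005 -0.0003 Fal -0.14 Flat -0.41 Fz -2.6 M [-0.252  0.008  0.044] op 0.219
```

Request:
{"api": "jog_arm", "payload": {
  "targets": "0.2 3 0 0 0 0 -1;0.2 3 0 0 0 0 -1;0.2 2 0 0 0 0 -1"
}}

```text
time: 10.57
eef_pos: [0.4722, -0.1098, 0.0415]
tcp_rot: [0.73, 0.683, -0.001, -0.0]
contact_force: [0.2, -1.1, -2.4]
opening: 0.214
```

```bash
python3 ax.py; python3 shot.py 4 2
```

```text
t 10.57 flange s -128.46 lat(+=-x) 0.3 axis z 61.58 ty -3.81 tilt tyz,txz -0.0011 -0.0006 Fal -1.05 Flat -0.28 Fz -2.44 M [-0.292  0.11   0.025] op 0.214
```

View pics/top4.png

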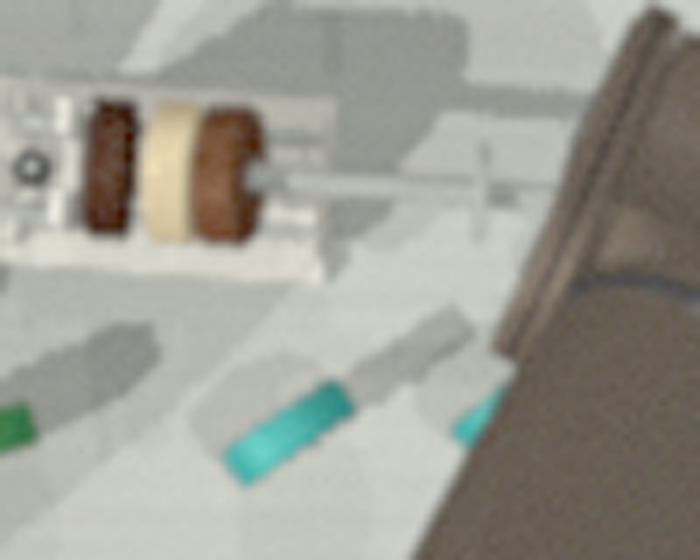

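View pics/side4.png

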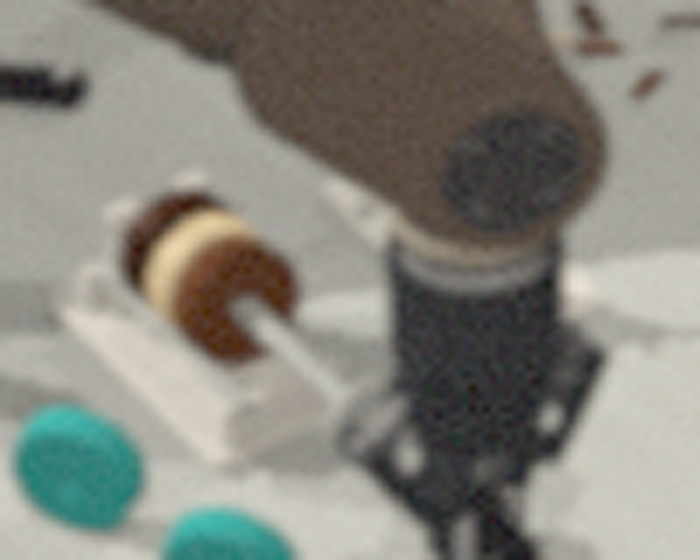

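Request:
{"api": "jog_arm", "payload": {
  "targets": "0.2 3 0.1 0 0 0 -1;0.2 3 0.1 0 0 0 -1;0.2 2 0 0 0 0 -1"
}}

```text
time: 11.02
eef_pos: [0.473, -0.1021, 0.0418]
tcp_rot: [0.731, 0.683, -0.001, 0.0]
contact_force: [0.3, 0.0, -2.5]
opening: 0.218
```

```bash
python3 ax.py
```

```text
t 11.02 flange s -120.74 lat(+=-x) 0.03 axis z 61.91 ty -3.86 tilt tyz,txz -0.0008 -0.001 Fal 0.03 Flat -0.27 Fz -2.54 M [-0.316  0.047  0.026] op 0.218
```

Request:
{"api": "jog_arm", "payload": {
  "targets": "0.2 3 0 0 0 0 -1;0.2 3 0 0 0 0 -1;0.2 2 0 0 0 0 -1"
}}

```text
time: 11.27
eef_pos: [0.4736, -0.0934, 0.0418]
tcp_rot: [0.73, 0.683, -0.001, 0.0]
contact_force: [-0.4, -1.1, -2.4]
opening: 0.213
```

```bash
python3 ax.py
```

```text
t 11.27 flange s -112.07 lat(+=-x) -0.03 axis z 61.87 ty -3.84 tilt tyz,txz -0.0007 -0.0017 Fal -1.13 Flat 0.33 Fz -2.4 M [-0.4    0.008  0.005] op 0.213
```

Request:
{"api": "jog_arm", "payload": {
  "targets": "0.2 3 0 0 0 0 -1;0.2 3 0 0 0 0 -1"
}}

```text
time: 11.43
eef_pos: [0.4741, -0.0869, 0.0417]
tcp_rot: [0.73, 0.683, -0.001, 0.0]
contact_force: [-0.0, -0.7, -3.9]
opening: 0.217
```

```bash
python3 ax.py; python3 shot.py 5 2
```

```text
t 11.43 flange s -105.56 lat(+=-x) -0.04 axis z 61.82 ty -3.83 tilt tyz,txz -0.0006 -0.0021 Fal -0.67 Flat -0.04 Fz -3.89 M [-0.411  0.016 -0.005] op 0.217
```

View pics/top5.png

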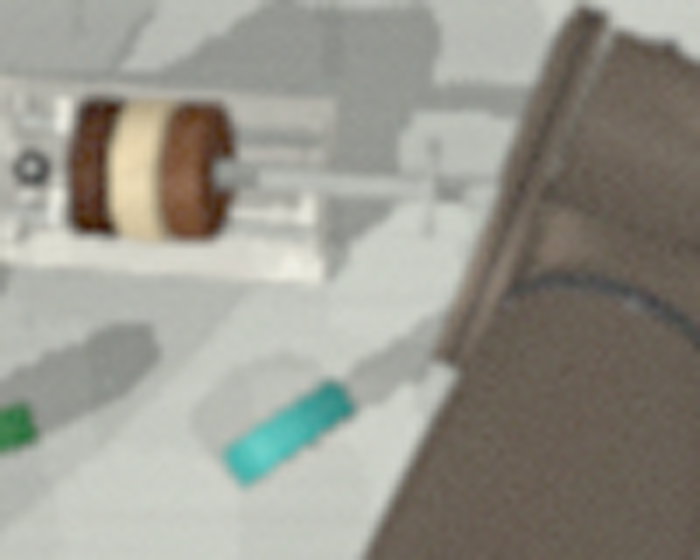

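Request:
{"api": "jog_arm", "payload": {
  "targets": "0.2 3 0.1 0 0 0 -1;0.2 2 0.1 0 0 0 -1;0.2 2 0 0 0 0 -1"
}}

```text
time: 11.88
eef_pos: [0.4748, -0.0802, 0.042]
tcp_rot: [0.731, 0.683, -0.001, 0.001]
contact_force: [0.4, -0.4, -2.7]
opening: 0.218
```

```bash
python3 ax.py
```

```text
t 11.88 flange s -98.8 lat(+=-x) -0.31 axis z 62.14 ty -3.86 tilt tyz,txz -0.0005 -0.0024 Fal -0.38 Flat -0.42 Fz -2.73 M [-0.464  0.065  0.03 ] op 0.218
```

Request:
{"api": "jog_arm", "payload": {
  "targets": "0.2 2 0.1 0 0 0 -1;0.2 2 0.1 0 0 0 -1"
}}

```text
time: 12.05
eef_pos: [0.4752, -0.0758, 0.0422]
tcp_rot: [0.731, 0.683, -0.001, 0.001]
contact_force: [0.3, -1.1, -2.7]
opening: 0.218
```

```bash
python3 ax.py
```

```text
t 12.05 flange s -94.33 lat(+=-x) -0.4 axis z 62.32 ty -3.87 tilt tyz,txz -0.0006 -0.0022 Fal -1.04 Flat -0.32 Fz -2.71 M [-0.416  0.048  0.093] op 0.218
```

Request:
{"api": "jog_arm", "payload": {
  "targets": "0.2 2 0 0 0 0 -1;0.2 2 0 0 0 0 -1"
}}

```text
time: 12.22
eef_pos: [0.4756, -0.0713, 0.0422]
tcp_rot: [0.73, 0.683, -0.001, 0.0]
contact_force: [-0.7, -1.9, -2.7]
opening: 0.214
```

```bash
python3 ax.py; python3 shot.py 6 2
```

```text
t 12.22 flange s -89.87 lat(+=-x) -0.48 axis z 62.34 ty -3.85 tilt tyz,txz -0.0009 -0.0022 Fal -1.97 Flat 0.56 Fz -2.65 M [-0.407  0.052  0.115] op 0.214
```

View pics/top6.png

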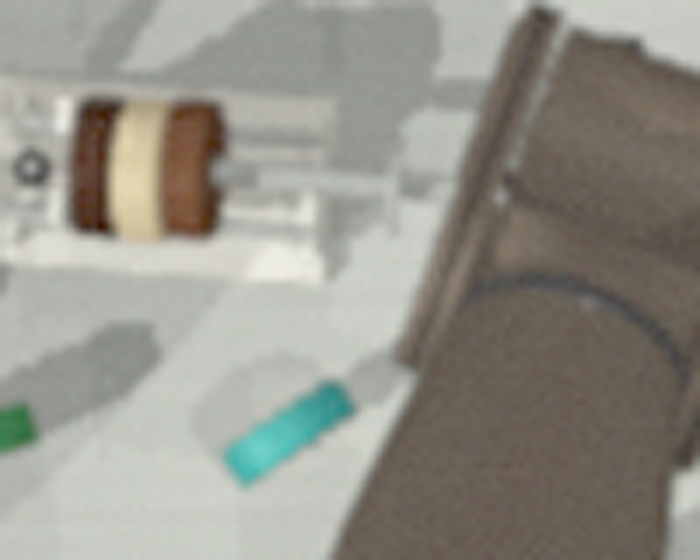

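View pics/side6.png

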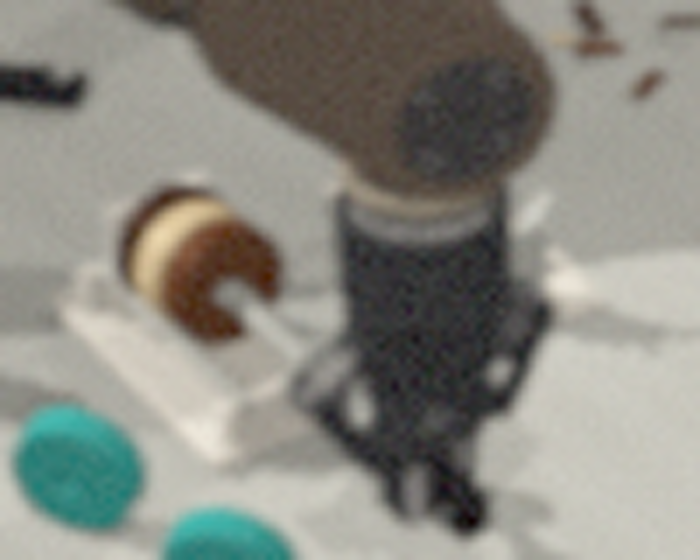

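Request:
{"api": "jog_arm", "payload": {
  "targets": "0 2.5 -0.2 0 0 0 -1;0.1 2.5 0 0 0 0 -1;0.1 2.5 0 0 0 0 -1"
}}

```text
time: 12.67
eef_pos: [0.4758, -0.0644, 0.042]
tcp_rot: [0.73, 0.683, -0.002, 0.001]
contact_force: [-1.0, -2.3, -1.9]
opening: 0.22
```

```bash
python3 ax.py
```

```text
t 12.67 flange s -83.0 lat(+=-x) -0.23 axis z 62.13 ty -3.84 tilt tyz,txz -0.0009 -0.0037 Fal -2.33 Flat 0.82 Fz -1.88 M [-0.594  0.132  0.096] op 0.22
```

Request:
{"api": "jog_arm", "payload": {
  "targets": "0.1 2.5 -0.1 0 0 0 -1;0.1 2.5 0 0 0 0 -1;0.1 2.5 0 0 0 0 -1"
}}

```text
time: 12.92
eef_pos: [0.4758, -0.0567, 0.042]
tcp_rot: [0.73, 0.684, -0.002, 0.001]
contact_force: [-1.0, -2.9, -1.2]
opening: 0.215
```

```bash
python3 ax.py
```

```text
t 12.92 flange s -75.29 lat(+=-x) 0.28 axis z 62.15 ty -3.76 tilt tyz,txz -0.0019 -0.0049 Fal -2.97 Flat 0.82 Fz -1.24 M [-0.522  0.174  0.193] op 0.215
```

Request:
{"api": "jog_arm", "payload": {
  "targets": "0.2 2.5 0 0.2 0 0 -1;0.2 2.5 0.1 0.1 0 0 -1;0.1 2.5 0 0 0 0 -1"
}}

```text
time: 13.17
eef_pos: [0.476, -0.0481, 0.0419]
tcp_rot: [0.73, 0.684, -0.001, -0.001]
contact_force: [0.0, -0.7, -2.8]
opening: 0.217
```

```bash
python3 ax.py
```

```text
t 13.17 flange s -66.72 lat(+=-x) 0.59 axis z 61.99 ty -3.75 tilt tyz,txz -0.0027 0.001 Fal -0.68 Flat -0.09 Fz -2.83 M [-0.598  0.009  0.058] op 0.217
```

Request:
{"api": "jog_arm", "payload": {
  "targets": "0.2 2.5 0 0.1 0 0 -1;0.2 2.5 0 0 0 0 -1;0.2 2.5 0 0 0 0 -1"
}}

```text
time: 13.42
eef_pos: [0.4765, -0.0394, 0.0415]
tcp_rot: [0.73, 0.683, 0.0, -0.002]
contact_force: [0.6, -1.0, -3.3]
opening: 0.216
```

```bash
python3 ax.py
```

```text
t 13.42 flange s -58.02 lat(+=-x) 0.72 axis z 61.6 ty -3.79 tilt tyz,txz -0.0031 0.0035 Fal -0.97 Flat -0.71 Fz -3.3 M [-0.614  0.072  0.075] op 0.216
```

Request:
{"api": "jog_arm", "payload": {
  "targets": "0.4 2.5 0.1 -0.1 -0.1 0 -1;0.3 2.5 0.1 -0.1 -0.1 0 -1;0.3 2.5 0 0 0 0 -1;0.2 2.5 0 0 0 0 -1"
}}

```text
time: 13.75
eef_pos: [0.4774, -0.0278, 0.0417]
tcp_rot: [0.73, 0.683, 0.0, -0.0]
contact_force: [-0.0, -1.5, -1.3]
opening: 0.219
```

```bash
python3 ax.py; python3 shot.py 7 2
```

```text
t 13.75 flange s -46.31 lat(+=-x) 0.53 axis z 61.76 ty -3.78 tilt tyz,txz -0.0002 0.001 Fal -1.48 Flat -0.06 Fz -1.33 M [-0.455  0.142  0.043] op 0.219
```

View pics/top7.png

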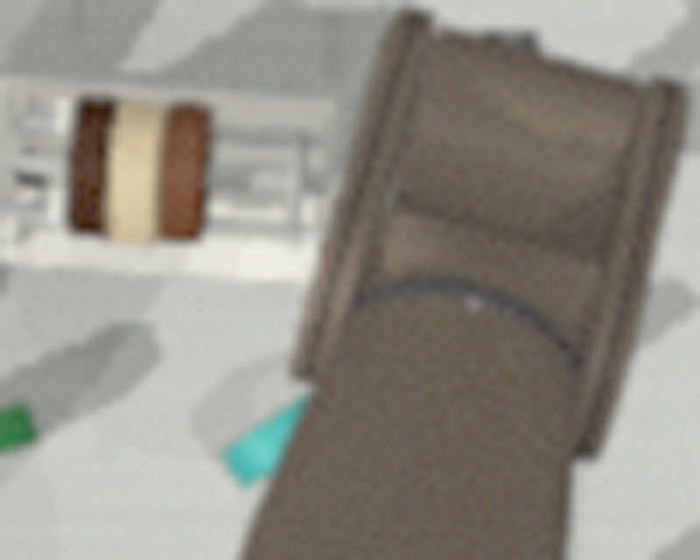

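View pics/side7.png

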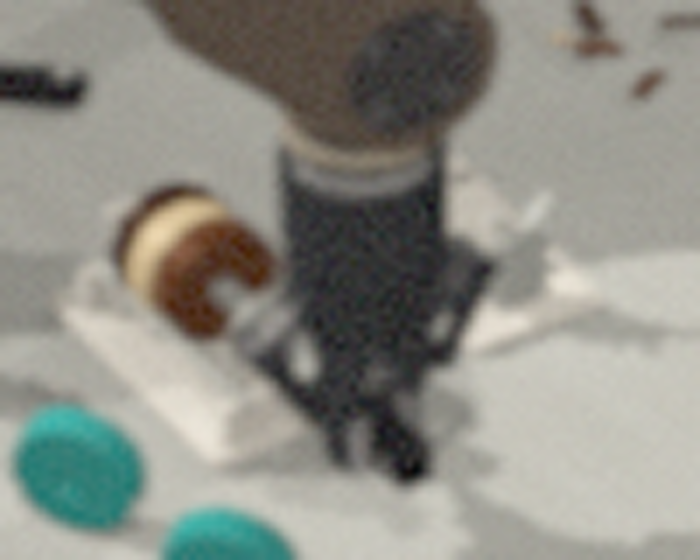

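Request:
{"api": "jog_arm", "payload": {
  "targets": "0.3 2.5 0 0 0 0 -1;0.3 2.5 0 0 0 0 -1;0.3 2.5 0 0 0 0 -1;0.2 2.5 0 0 0 0 -1"
}}

```text
time: 14.28
eef_pos: [0.4782, -0.0179, 0.0415]
tcp_rot: [0.73, 0.683, -0.0, -0.001]
contact_force: [-0.7, -1.3, -3.0]
opening: 0.216
```

```bash
python3 ax.py
```

```text
t 14.28 flange s -36.41 lat(+=-x) 0.46 axis z 61.61 ty -3.76 tilt tyz,txz -0.0016 0.0004 Fal -1.31 Flat 0.65 Fz -2.96 M [-0.404  0.164  0.152] op 0.216
```

Request:
{"api": "jog_arm", "payload": {
  "targets": "0.3 2.5 0 0 0 0 -1;0.3 2.5 0 0 0 0 -1;0.3 2.5 0 0 0 0 -1;0.2 2.5 0 0 0 0 -1"
}}

```text
time: 14.62
eef_pos: [0.479, -0.0068, 0.0415]
tcp_rot: [0.73, 0.684, -0.001, -0.001]
contact_force: [-0.7, -1.5, -3.2]
opening: 0.215
```

```bash
python3 ax.py
```

```text
t 14.62 flange s -25.3 lat(+=-x) 0.32 axis z 61.59 ty -3.73 tilt tyz,txz -0.0027 0.0003 Fal -1.59 Flat 0.63 Fz -3.16 M [-0.371  0.18   0.16 ] op 0.215
```

Request:
{"api": "jog_arm", "payload": {
  "targets": "0.2 2.5 0 0 0 0 -1;0.2 2 0 0 0 0 -1;0.1 2 0 0 0 0 -1"
}}

```text
time: 14.87
eef_pos: [0.4795, 0.0007, 0.0415]
tcp_rot: [0.73, 0.684, -0.001, -0.001]
contact_force: [-1.4, -0.4, -2.6]
opening: 0.22
```

```bash
python3 ax.py
```

```text
t 14.87 flange s -17.81 lat(+=-x) 0.33 axis z 61.58 ty -3.73 tilt tyz,txz -0.0029 0.0005 Fal -0.51 Flat 1.37 Fz -2.58 M [-0.365  0.164  0.088] op 0.22
```

Request:
{"api": "jog_arm", "payload": {
  "targets": "0.2 2 0 0 0 0 -1;0.1 1 0 0 0 0 -1"
}}

```text
time: 15.03
eef_pos: [0.4798, 0.0042, 0.0415]
tcp_rot: [0.73, 0.684, -0.001, -0.001]
contact_force: [-0.8, -1.4, -1.6]
opening: 0.218
```

```bash
python3 ax.py
```

```text
t 15.03 flange s -14.26 lat(+=-x) 0.28 axis z 61.57 ty -3.72 tilt tyz,txz -0.003 0.0005 Fal -1.45 Flat 0.7 Fz -1.63 M [-0.324  0.224  0.153] op 0.218
```

Request:
{"api": "jog_arm", "payload": {
  "targets": "0.1 1 0 0 0 0 -1;0.1 1 0 0 0 0 -1"
}}

```text
time: 15.2
eef_pos: [0.48, 0.0065, 0.0415]
tcp_rot: [0.73, 0.684, -0.001, -0.001]
contact_force: [-1.7, -1.2, -2.7]
opening: 0.215
```

```bash
python3 ax.py
```

```text
t 15.2 flange s -11.92 lat(+=-x) 0.27 axis z 61.55 ty -3.71 tilt tyz,txz -0.0032 0.0006 Fal -1.28 Flat 1.67 Fz -2.7 M [-0.323  0.149  0.151] op 0.215
```

Request:
{"api": "jog_arm", "payload": {
  "targets": "0.1 1 0 0 0 0 -1;0.1 1 0 0 0 0 -1"
}}

```text
time: 15.37
eef_pos: [0.4801, 0.0086, 0.0414]
tcp_rot: [0.73, 0.684, -0.001, -0.001]
contact_force: [-1.1, -1.1, -2.6]
opening: 0.219
```

```bash
python3 ax.py
```

```text
t 15.37 flange s -9.82 lat(+=-x) 0.27 axis z 61.53 ty -3.71 tilt tyz,txz -0.0035 0.0005 Fal -1.16 Flat 1.04 Fz -2.56 M [-0.375  0.235  0.187] op 0.219
```

Request:
{"api": "jog_arm", "payload": {
  "targets": "0.1 1 0 0 0 0 -1"
}}

```text
time: 15.45
eef_pos: [0.4802, 0.0088, 0.0415]
tcp_rot: [0.729, 0.684, -0.002, -0.001]
contact_force: [-2.7, -8.5, -1.2]
opening: 0.214
```

```bash
python3 ax.py; python3 shot.py 8 1
```

```text
t 15.45 flange s -9.58 lat(+=-x) 0.15 axis z 61.61 ty -3.65 tilt tyz,txz -0.0035 -0.0017 Fal -8.63 Flat 2.09 Fz -1.21 M [-1.392  0.363  0.079] op 0.214
```

View pics/top8.png

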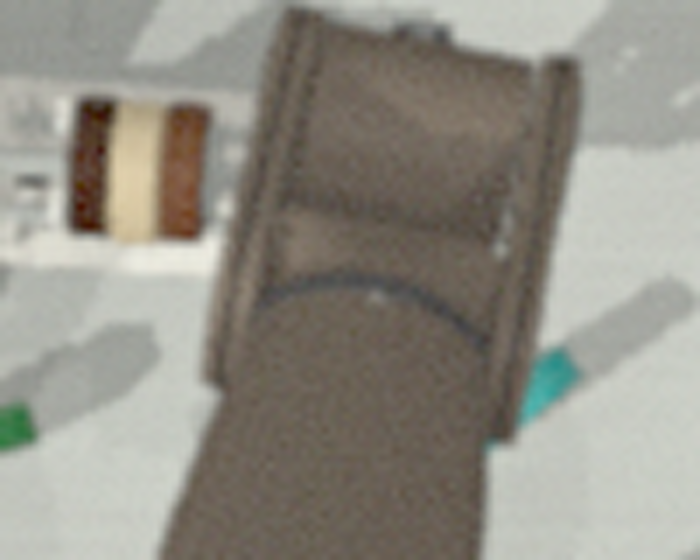

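Request:
{"api": "jog_arm", "payload": {
  "targets": "0 0.5 0 0 0 0 -1;0 0.5 0 0 0 0 -1"
}}

```text
time: 15.72
eef_pos: [0.4802, 0.0088, 0.0417]
tcp_rot: [0.729, 0.684, -0.003, -0.0]
contact_force: [-2.0, -4.8, -2.0]
opening: 0.218
```

```bash
python3 ax.py; python3 shot.py 9 2
```

```text
t 15.72 flange s -9.64 lat(+=-x) 0.17 axis z 61.76 ty -3.65 tilt tyz,txz -0.0038 -0.0034 Fal -4.91 Flat 1.71 Fz -2.0 M [-0.804  0.292  0.19 ] op 0.218
```

View pics/side9.png

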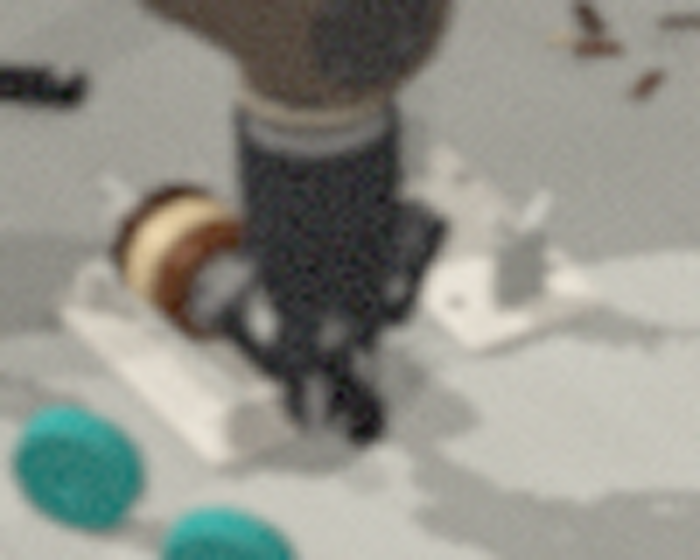

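Request:
{"api": "jog_arm", "payload": {
  "targets": "0 0.7 0 0 0 0 -1;0 0.6 0 0 0 0 -1;0 0.6 0 0.1 0 0 -1"
}}

```text
time: 16.17
eef_pos: [0.4803, 0.0087, 0.0419]
tcp_rot: [0.729, 0.685, -0.003, 0.001]
contact_force: [-2.1, -5.5, -1.8]
opening: 0.22
```

```bash
python3 ax.py
```

```text
t 16.17 flange s -9.72 lat(+=-x) 0.07 axis z 62.01 ty -3.6 tilt tyz,txz -0.004 -0.0057 Fal -5.6 Flat 1.73 Fz -1.79 M [-0.845  0.335  0.167] op 0.22
```

Request:
{"api": "jog_arm", "payload": {
  "targets": "0 -0.7 0.5 0.3 0.1 0 -1;0 -0.3 2 0.3 0.1 -0.1 -1;0 0 4 0.2 0 0 -1;0 0 6 0.1 0 0 -1"
}}

```text
time: 16.5
eef_pos: [0.4795, 0.0089, 0.0533]
tcp_rot: [0.73, 0.683, 0.001, -0.008]
contact_force: [0.8, -1.3, -3.6]
opening: 0.219
```

```bash
python3 ax.py
```

```text
t 16.5 flange s -9.54 lat(+=-x) 0.94 axis z 73.39 ty -3.85 tilt tyz,txz -0.0103 0.0137 Fal -1.22 Flat -0.92 Fz -3.59 M [-0.775  0.078  0.055] op 0.219
```

Request:
{"api": "jog_arm", "payload": {
  "targets": "0.3 0 8 -0.1 -0.2 0 -1;0.3 0 12 -0.1 -0.2 0 -1;0 0 14 0 -0.1 0 -1;0 0 14 0 0 0 -1;0 0 14 0 0 0 -1;0 0 10 0 0 0 -1;0 0 3 0 0 0 -1;0 0 0 0 0 0 -1"
}}

```text
time: 17.17
eef_pos: [0.4814, 0.0097, 0.1394]
tcp_rot: [0.731, 0.683, 0.007, -0.0]
contact_force: [0.4, 0.4, -4.2]
opening: 0.215
```

```bash
python3 ax.py; python3 st.py; python3 shot.py 10 2
```

```text
t 17.17 flange s -8.7 lat(+=-x) -0.98 axis z 159.54 ty -3.87 tilt tyz,txz 0.0084 0.0104 Fal 0.47 Flat -0.37 Fz -4.17 M [-0.497  0.015  0.02 ] op 0.215
t 17.17 pos [481.44   9.65 139.44] ty ang -3.87 z [ 0.0091  0.0098 -0.9999] tyz 0.0084 txz 0.0104 F [ 0.4   0.44 -4.17] M [-0.497  0.015  0.02 ] op 0.215 grasp [481.27   9.47 158.14]
```

View pics/top10.png

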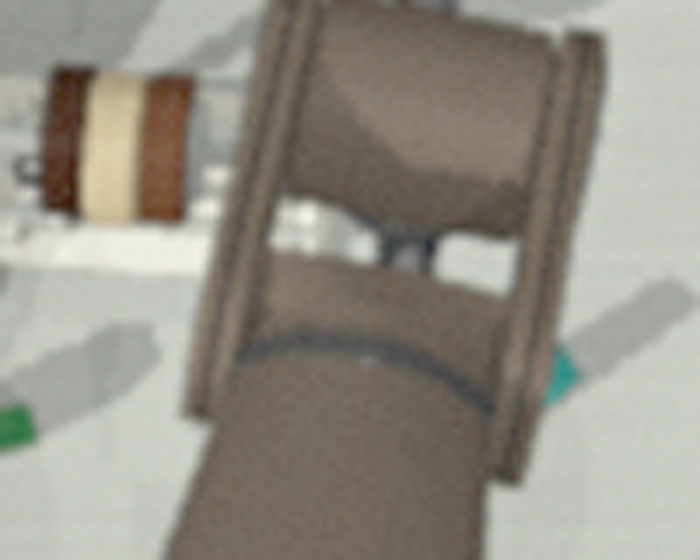

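View pics/side10.png

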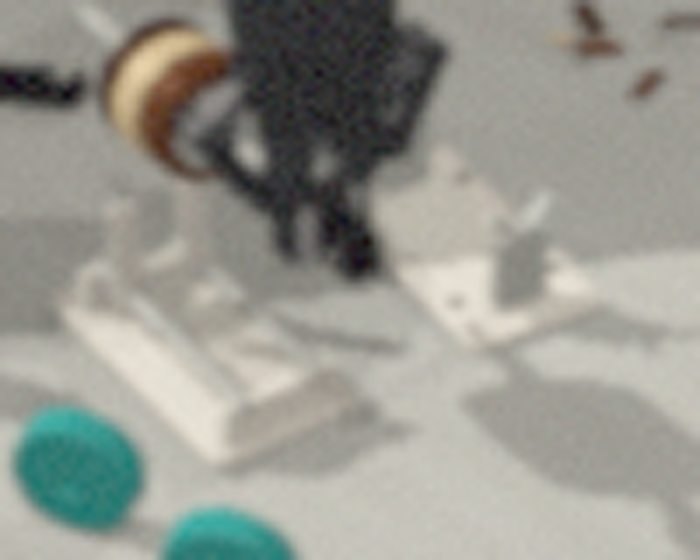

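Request:
{"api": "jog_arm", "payload": {
  "targets": "8 -1 -1 0 0.2 -0.3 -1;15 -1 -2 0 0.2 -0.5 -1;20 -2 -4 0 0 -0.7 -1;20 -2 -4 0 0 -0.7 -1;20 -2 -4 0 0 -0.7 -1;20 -2 -4 0 0 -0.7 -1;18 -1 -4 0 0 -0.6 -1;12 -1 -2 0 0 -0.4 -1;5 0 0 0 0 -0.2 -1;0 0 0 0 0 0 -1"
}}

```text
time: 18.2
eef_pos: [0.6223, -0.0025, 0.0964]
tcp_rot: [0.761, 0.648, -0.003, -0.013]
contact_force: [-0.7, -0.6, -4.0]
opening: 0.217
```

```bash
python3 st.py
```

```text
t 18.2 pos [622.32  -2.53  96.37] ty ang -9.16 z [-0.0218  0.0152 -0.9996] tyz -0.0239 txz 0.0115 F [-0.7  -0.63 -3.98] M [-0.52   0.087  0.006] op 0.217 grasp [622.72  -2.82 115.06]
```

Request:
{"api": "jog_arm", "payload": {
  "targets": "3 0.1 0 -0.2 -0.7 0.2 -1;2 0 0 -0.1 -0.6 0.2 -1;0 0 0 0 0 0 -1;0 0 0 0 0 0 -1;0 0 0 0 0 0 -1"
}}

```text
time: 18.62
eef_pos: [0.6246, -0.0018, 0.094]
tcp_rot: [0.759, 0.652, 0.002, -0.005]
contact_force: [0.2, 0.3, -4.6]
opening: 0.219
```

```bash
python3 st.py
```

```text
t 18.62 pos [624.58  -1.79  94.01] ty ang -8.68 z [-0.0033  0.0103 -0.9999] tyz -0.0048 txz 0.0097 F [ 0.18  0.32 -4.59] M [-0.371  0.125  0.049] op 0.219 grasp [624.64  -1.99 112.71]
```

Request:
{"api": "jog_arm", "payload": {
  "targets": "1.2 -0.2 -4 -0.2 -0.1 0 -1;1.2 -0.2 -7 -0.2 -0.1 -0.1 -1;1 -0.1 -8 0 0 0 -1;0.5 0 -8 0 0 0 -1;0 0 -5 0 0 0 -1;0 0 -2 0 0 0 -1;0 0 0 0 0 0 -1;0 0 0 0 0 0 -1"
}}

```text
time: 19.28
eef_pos: [0.6274, -0.002, 0.0559]
tcp_rot: [0.759, 0.651, 0.001, -0.001]
contact_force: [0.0, -0.5, -4.0]
opening: 0.219
```

```bash
python3 st.py
```

```text
t 19.28 pos [627.36  -2.    55.95] ty ang -8.78 z [-8.0e-04  2.9e-03 -1.0e+00] tyz -0.0013 txz 0.0027 F [ 0.01 -0.48 -4.01] M [-0.439  0.035 -0.066] op 0.219 grasp [627.38  -2.05  74.65]
```

Request:
{"api": "jog_arm", "payload": {
  "targets": "0.4 -0.2 -3 0 0 0 -1;0.2 0 -4 -0.1 0 0 -1;0 0 -3 0 0 0 -1;0 0 0 0 0 0 -1;0 0 0 0 0 0 -1"
}}

```text
time: 19.7
eef_pos: [0.6287, -0.0023, 0.0457]
tcp_rot: [0.759, 0.651, 0.001, -0.0]
contact_force: [-0.7, 0.2, -4.8]
opening: 0.213
```

```bash
python3 st.py
python3 - <<'E'
from shot import *
shoot("11",2,dict(top=(185,115,100,80),side=(220,120,100,80)))
E
```

```text
t 19.7 pos [628.73  -2.34  45.68] ty ang -8.78 z [ 8.e-04  8.e-04 -1.e+00] tyz 0.0006 txz 0.0009 F [-0.75  0.19 -4.77] M [-0.386  0.096 -0.006] op 0.213 grasp [628.72  -2.35  64.38]
```

View pics/top11.png

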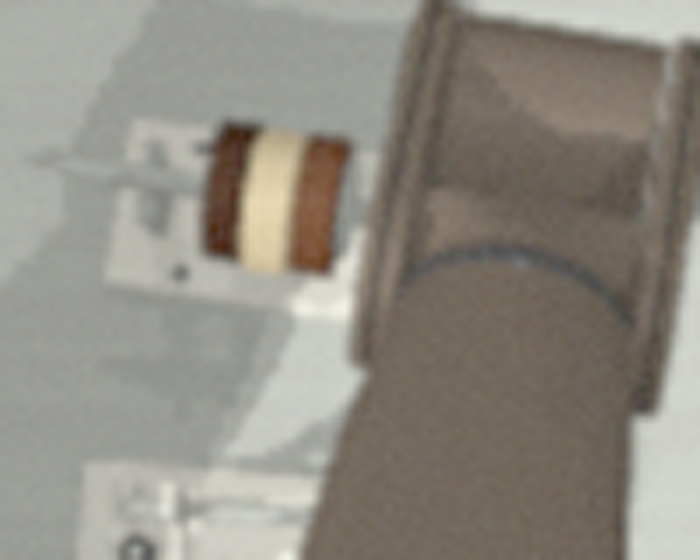

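View pics/side11.png

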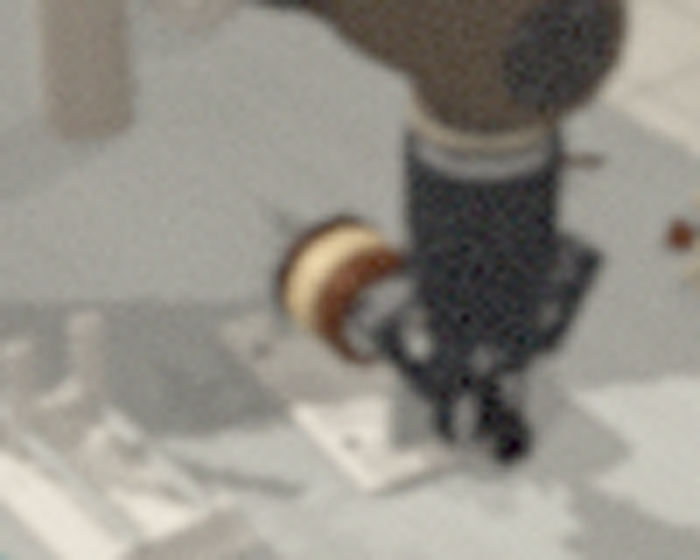

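Request:
{"api": "jog_arm", "payload": {
  "targets": "-0.7 0 -1.5 0 0 0 -1;0 0 -1.5 0 0 0 -1;0 0 -0.5 0 0 0 -1;0 0 0 0 0 0 -1"
}}

```text
time: 20.23
eef_pos: [0.6285, -0.0024, 0.0429]
tcp_rot: [0.759, 0.651, 0.001, 0.001]
contact_force: [0.2, -0.5, -4.0]
opening: 0.222
```

```bash
python3 st.py
```

```text
t 20.23 pos [628.46  -2.45  42.85] ty ang -8.79 z [ 2.4e-03  5.0e-04 -1.0e+00] tyz 0.0023 txz 0.0009 F [ 0.17 -0.5  -3.99] M [-0.439  0.1   -0.005] op 0.222 grasp [628.41  -2.46  61.55]
```

Request:
{"api": "jog_arm", "payload": {
  "targets": "0 0 -0.5 0 0 0 -1;0 0 -0.4 0 0 0 -1"
}}

```text
time: 20.4
eef_pos: [0.6285, -0.0025, 0.042]
tcp_rot: [0.759, 0.651, 0.001, 0.001]
contact_force: [-0.0, -0.7, -4.0]
opening: 0.216
```

```bash
python3 st.py
```

```text
t 20.4 pos [628.54  -2.46  41.96] ty ang -8.79 z [ 2.6e-03  5.0e-04 -1.0e+00] tyz 0.0025 txz 0.0009 F [-0.04 -0.71 -4.02] M [-0.413  0.122 -0.021] op 0.216 grasp [628.49  -2.47  60.66]
```

Request:
{"api": "jog_arm", "payload": {
  "targets": "-0.5 0 -0.7 0 0.1 0 -1;0 0 -0.6 0 0 0 -1;0 0 -0.4 0 0 0 -1"
}}

```text
time: 20.65
eef_pos: [0.628, -0.0024, 0.0402]
tcp_rot: [0.759, 0.651, 0.0, -0.0]
contact_force: [-0.8, 0.1, -3.1]
opening: 0.218
```

```bash
python3 st.py
```

```text
t 20.65 pos [628.03  -2.41  40.2 ] ty ang -8.78 z [ 7.e-04  7.e-04 -1.e+00] tyz 0.0006 txz 0.0008 F [-0.77  0.14 -3.14] M [-0.317  0.093  0.012] op 0.218 grasp [628.02  -2.43  58.9 ]
```

Request:
{"api": "jog_arm", "payload": {
  "targets": "0 0 -0.4 0 0 0 -1;0 0 -0.4 0 0 0 -1"
}}

```text
time: 20.82
eef_pos: [0.6282, -0.0024, 0.0398]
tcp_rot: [0.759, 0.651, 0.001, -0.0]
contact_force: [-1.3, 0.4, -1.7]
opening: 0.218
```

```bash
python3 st.py
```

```text
t 20.82 pos [628.2   -2.41  39.8 ] ty ang -8.75 z [ 8.e-04  8.e-04 -1.e+00] tyz 0.0007 txz 0.0009 F [-1.27  0.41 -1.67] M [-0.184  0.166  0.122] op 0.218 grasp [628.18  -2.43  58.5 ]
```

Request:
{"api": "jog_arm", "payload": {
  "targets": "-0.2 0 -0.4 0 0 0 -1;0 0 -0.3 0 0 0 -1;0 0 0 0 0 0 -1"
}}

```text
time: 21.07
eef_pos: [0.6282, -0.0024, 0.0399]
tcp_rot: [0.759, 0.651, 0.001, -0.0]
contact_force: [-0.7, -0.7, -3.1]
opening: 0.219
```

```bash
python3 st.py
```

```text
t 21.07 pos [628.21  -2.42  39.86] ty ang -8.73 z [ 0.001  0.001 -1.   ] tyz 0.0009 txz 0.0012 F [-0.68 -0.69 -3.06] M [-0.219  0.171  0.098] op 0.219 grasp [628.19  -2.44  58.56]
```

Request:
{"api": "jog_arm", "payload": {
  "targets": "-0.3 0 -0.5 -0.1 0 0 -1;-0.1 0 -0.5 0 0 0 -1;0 0 -0.5 0 0 0 -1"
}}

```text
time: 21.32
eef_pos: [0.6284, -0.0025, 0.0397]
tcp_rot: [0.759, 0.651, 0.001, 0.001]
contact_force: [-2.6, -1.1, 1.4]
opening: 0.216
```

```bash
python3 st.py
```

```text
t 21.32 pos [628.36  -2.48  39.66] ty ang -8.72 z [ 1.9e-03 -7.0e-04 -1.0e+00] tyz 0.002 txz -0.0004 F [-2.61 -1.13  1.4 ] M [-0.066  0.393  0.197] op 0.216 grasp [628.32  -2.47  58.36]
```

Request:
{"api": "jog_arm", "payload": {
  "targets": "-0.6 0 -0.2 0 0.1 0 -1;-0.3 0 -0.2 0 0 0 -1"
}}

```text
time: 21.48
eef_pos: [0.6282, -0.0024, 0.0398]
tcp_rot: [0.759, 0.651, 0.001, 0.001]
contact_force: [-0.8, 0.5, -1.5]
opening: 0.216
```

```bash
python3 st.py
```

```text
t 21.48 pos [628.21  -2.4   39.79] ty ang -8.74 z [ 2.3e-03 -6.0e-04 -1.0e+00] tyz 0.0024 txz -0.0003 F [-0.82  0.5  -1.48] M [-0.139  0.042  0.127] op 0.216 grasp [628.17  -2.39  58.49]
```

Request:
{"api": "jog_arm", "payload": {
  "targets": "0 0 0 0 0 0 -1;0 0 0 0 0 0 -1;0 0 0 0 0 0 -1",
  "force": 20
}}

```text
time: 21.73
eef_pos: [0.6283, -0.0024, 0.0398]
tcp_rot: [0.759, 0.651, 0.001, 0.001]
contact_force: [0.6, -0.0, -0.5]
opening: 0.217
```

```bash
python3 st.py
```

```text
t 21.73 pos [628.29  -2.43  39.78] ty ang -8.73 z [ 2.6e-03 -7.0e-04 -1.0e+00] tyz 0.0027 txz -0.0003 F [ 0.59 -0.02 -0.55] M [-0.099  0.11   0.127] op 0.217 grasp [628.24  -2.42  58.48]
```

Request:
{"api": "jog_arm", "payload": {
  "targets": "0 0 0 0 0 0 -0.5;0 0 0 0 0 0 -0.4;0 0 0 0 0 0 -0.3;0 0 0 0 0 0 0;0 0 0 0 0 0 0.5;0 0 0 0 0 0 1;0 0 0 0 0 0 1;0 0 0 0 0 0 1"
}}

```text
time: 22.4
eef_pos: [0.6312, -0.0024, 0.042]
tcp_rot: [0.76, 0.65, 0.004, 0.003]
contact_force: [0.4, 1.1, 0.0]
opening: 0.994
```

```bash
python3 st.py
python3 - <<'E'
from shot import *
shoot("12",2,dict(top=(185,115,100,80),side=(220,120,100,80)))
E
```

```text
t 22.4 pos [631.24  -2.36  41.97] ty ang -8.94 z [ 1.000e-02  4.000e-04 -9.999e-01] tyz 0.0098 txz 0.002 F [0.4  1.09 0.01] M [-0.001  0.033 -0.062] op 0.994 grasp [631.06  -2.37  60.67]
```

View pics/side12.png

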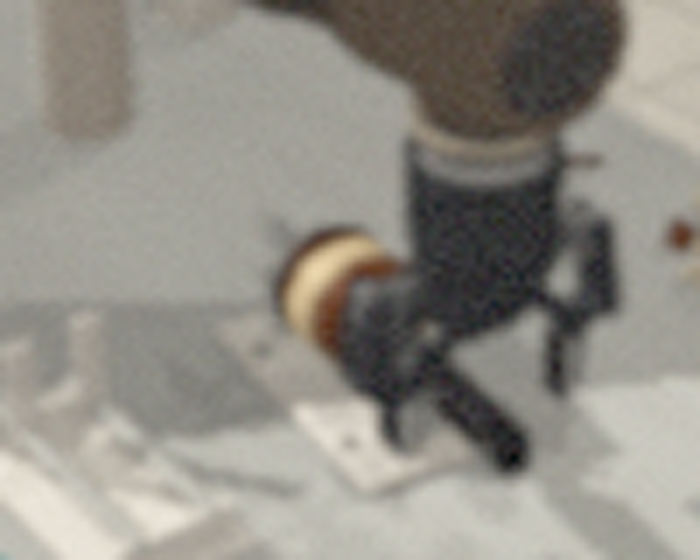

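Request:
{"api": "jog_arm", "payload": {
  "targets": "0 0 5 0 0 0 1;0 0 12 0 0 0 1;0 0 20 0 0 0 1;0 0 25 0 0 0 1;0 0 25 0 0 0 1;0 -10 25 0 0 0 1;0 -30 20 0 0 0 1;0 -35 10 0 0 0 1;0 -35 5 0 0 0 1;0 -20 0 0 0 0 1"
}}

```text
time: 23.43
eef_pos: [0.629, -0.1313, 0.205]
tcp_rot: [0.757, 0.654, 0.005, 0.005]
contact_force: [0.4, -1.0, 0.1]
opening: 0.999
```

Request:
{"api": "jog_arm", "payload": {
  "targets": "0 -35 0 0 0 0 1;0 -35 0 0 0 0 1;0 -20 0 0 0 0 1;0 -5 0 0 0 0 1;0 0 0 0 0 0 1;0 0 0 0 0 0 1"
}}

```text
time: 23.93
eef_pos: [0.6293, -0.2356, 0.2155]
tcp_rot: [0.759, 0.651, 0.007, 0.011]
contact_force: [-0.6, -0.5, -0.7]
opening: 1.001
```

```bash
python3 st.py
python3 - <<'E'
from shot import *
shoot("13",4,dict(top=(185,115,100,80),side=(220,120,100,80)))
E
```

```text
t 23.93 pos [ 629.32 -235.6   215.55] ty ang -8.68 z [ 0.0243 -0.0075 -0.9997] tyz 0.0252 txz -0.0037 F [-0.59 -0.54 -0.69] M [ 0.019  0.049 -0.014] op 1.001 grasp [ 628.87 -235.47  234.24]
```

View pics/top13.png

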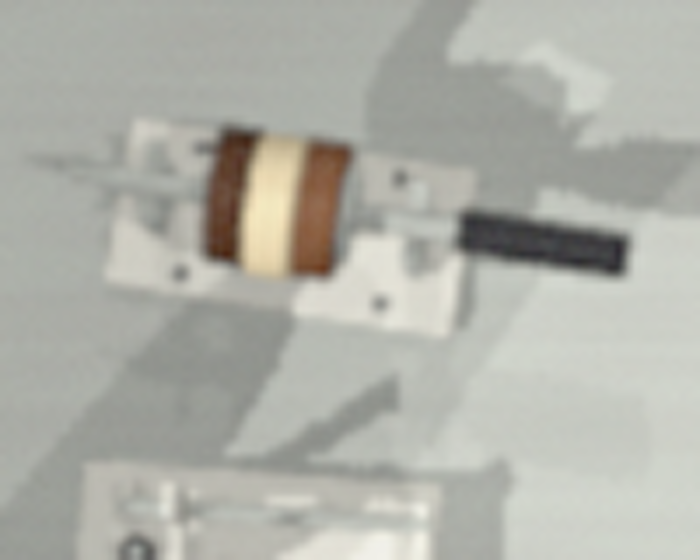

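View pics/side13.png

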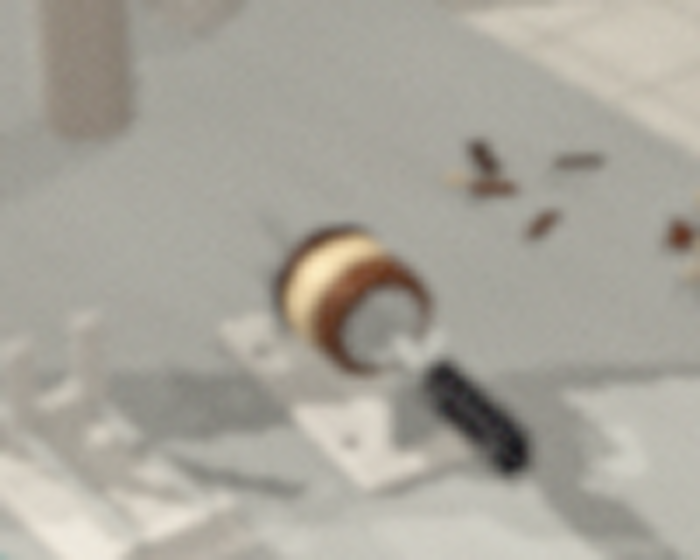

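```bash
python3 -c "
from plant import *
print(sign_off())"
```

```text
the job is handed in; nothing more can be done
None
```

I took the spit from its stand, slid it through all three rings and packed them against the end plate. I then lifted the stack out and laid it back in the stand, released it and backed the gripper away. I handed the job in at about 24 s of the 72 s allowed.

- **Packing force:** the push peaked at about 8.6 N along the bar, slightly over the suggested 4 to 8 N but well under the 18 N chipping limit. I then held about 5 to 6 N.
- **Laying down:** I lowered the spit to the recorded seat pose until the posts carried most of the weight. I then eased the grip to 20 N and opened slowly, so it was not dropped in.
- **Last pictures:** the rings are touching each other and close against the flange. In the top view the handle is back at its original pixel position (columns 250 to 274). The gripper is clear of everything.
- **Other objects:** I planned no contact with the shaver, bottle or jug, and no force reading suggested any. I did not check their positions in a final picture.
- **Disagreement between cameras:** the two cameras disagreed by up to about 4 mm along the bar. I relied on the top view, and it agreed with the moment the flange touched the rings.
- **Ring movement:** the first ring caught on the cone and pushed the row against the plate before the bar slid through. The force readings stayed under 4 N during that.

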